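# Make up a grave lantern on the shop's display stand

## Task

Make up the lantern on the round wooden stand, one part at a time from the bottom up: the dish flat in the middle of the stand, the short candle upright in the middle of the dish, the see-through plastic sleeve over the candle so that it stands inside the dish's rim, and last the metal hood, fully seated on top of the sleeve. Set every part down gently, without dropping it, and leave the tall candle, the food tin and the small carton where they stand.

Things in the scene. Friction and masses are not known exactly. Their poses are not given: they have to be found in the camera images.
- stand_top (a point): Centre of the top face of the fixed round wooden display stand, a plain disc 90 mm in diameter and 30 mm high, standing on the table. z up.
- dish_center (a point): Centre of the dark steel dish, half-way up (7 mm above its underside). Round and open at the top: 64 mm outside diameter, 14 mm high, straight wall 2 mm thick (60 mm inside), floor 5 mm thick. Lies right way up; its z axis is its axis. 0.12 kg, more or less.
- candle_center (a point): Centre of the short white candle, half-way up (35 mm above its foot). Upright solid cylinder, 26 mm in diameter, 70 mm high (plus a tiny wick). z is its axis. 0.06 kg.
- tall_candle_center (a point): Centre of the tall white candle, half-way up (60 mm above its foot): 26 mm in diameter, 120 mm high, upright. It is too tall for this lantern: not to be moved.
- sleeve_center (a point): Centre of the smoky grey, see-through plastic sleeve, half-way up (52.5 mm above its lower end). Upright tube open at both ends: 44 mm outside and 39 mm inside diameter, 105 mm high. z is its axis. 0.08 kg. Either end may be up.
- hood_center (a point): Centre of the brass hood, half-way up (24 mm above its underside). Solid, round, 48 mm high in all: from below a plug 28 mm in diameter and 8 mm high, then the body 52 mm in diameter with straight sides from 8 to 40 mm above the underside, then a cone narrowing to 32 mm at 48 mm. It stands on its plug; in place, the plug is inside the sleeve and the body's underside rests on the sleeve's rim. z is its axis. 0.09 kg.
- tin_center (a point): Centre of a food tin with a blue label, standing among the parts, 60 mm in diameter, 65 mm high, origin half-way up. Not to be moved.
- carton_center (a point): Centre of a small brown carton lying among the parts, 36 by 55 by 20 mm (x, y, z), origin half-way up. Not to be moved.

How it is judged:
By the outcome, as a careful person would: the job done as asked, in the order asked, and still so for the second after the job is handed in, with the robot touching nothing.
It also fails if it takes over 120 s, if anything falls off the work surface, if the arm or the gripper's body presses on something with over 40 N, if the wrist force passes 120 N, or if a joint passes its speed limit or range.

## Robot

A 6-joint arm with a two-finger parallel gripper is mounted at the origin on the work surface. World frame = base frame: x ahead of the robot, y to its left, z up, the work surface at z = 0. Lengths are in m, angles in rad, forces in N, time in s.
With the tool pointing down it reaches from about 0.275 to 0.85 m from the base axis. Payload 19 kg.
Tool frame: the origin (TCP) lies at the very end of the fingers, on their centre line; the grasp point (between the pads) lies manip.grip_depth behind it (manip.grip_depth is the distance from the TCP to the grasp point, in m); z points along the fingers, y is the direction in which the jaws open and shut (so a half turn about z gives the same grasp; the last joint's range is limited). The gripper opens to 85 mm and grips with 20 to 120 N. Pads are 22 mm wide; open, the fingers measure 114 mm over their backs; the gripper's body (76 mm by 85 mm) begins 54 mm behind the grasp point. The pads swing forward as they close: fully open they stand 13 mm farther back than shut.
Start: joints at [-1.354, 0.15, 1.437, -0, 1.554, -0.134], TCP at [0.198, -0.54, 0.198] pointing down, gripper open.
Joint ranges: [-2.8, 2.8], [-0.68, 2.1], [0.12, 2.68], [-1.39, 4.53], [0.16, 2.79], [-2.81, 2.81]. Speed limits (rad/s): [1.89, 1.89, 2.22, 3.01, 3.01, 3.01].

## Interface

Orientations are given as a rotation vector (axis times angle).
In Python, from bench import manip, vision, ticket gives the robot as it stands.
- The arm moves only by the shell command python3 -m handwheel 'ROWS' [FORCE]. ROWS is JSON, a list of rows, each a list of 7 numbers: the turn, a rotation vector about the tool's x, y, z scaled (see below), then the shift along the tool's x, y, z scaled (see below), then the finger opening in mm, from 0 to 85.4. In form: [[ax, ay, az, x, y, z, fingers], ...]. A call has 1 to 12 rows; each row shifts and turns the pose as measured when the row begins, along the tool's axes as they then stand; what a row does not reach is not made up. The controller multiplies each number of a shift by 10 cm and each number of a turn by 180 degrees. A row lasts 1/10 s, in which the tool goes at most 50 mm and 8.59 degrees, less where a joint would pass 70% of its speed; a pose out of reach is approached as far as the arm can. A call with a number of a shift or a turn outside -1 to 1 is refused whole. A call with a gripper value outside its range is refused whole. The fingers move at their own pace and stop on an object; FORCE is the grip in N (left out, the last holds). Time passes only in rows, so rows that do not move let the fingers close. It gives the time, the measured TCP pose, the force and the opening at its end, in the units of the state.
- manip.get_state(): the state, without advancing time (a new reading comes with each control period).
- vision.read_camera(name): name is "side" or "top"; returns (picture, depth): 480x640x3 uint8, red, green, blue; 480x640 float32, m along the optical axis (not along the pixel's ray), 0 where there is no reading.
- vision.camera_params(name): a dict with "fx", "fy", "cx", "cy" (pixels), "R" (3x3) and "t" (3): a world point X has camera coordinates R X + t. Camera axes: x right, y down, z forward; pixel columns grow to the right and rows downward; lengths in m; the calibration is good to about 2 mm. A picture is of the moment at which its call begins. camera_params takes no time and is no camera call.
- ticket.hand_in(): hands the job in, once; it reports no verdict.
The state is a dict: "t": time; "qpos": joint angles; "qvel": joint speeds; "joint_torque": joint torques, N m; "eef_pos": TCP position; "tool_rot": TCP orientation; "contact_force": force on the tool from outside, world axes, zero at the start; "ft_torque": the same for the moment, N m; "width": finger opening in m.
Only numpy, scipy, OpenCV 4.12 (cv2) and the standard library are available. Lean on these libraries where they do the work, as an engineer would, in place of code of your own. Each camera call takes 0.05 s, during which the arm holds its last target.

## Working session

There is one attempt and no reset: what is moved stays moved. The work goes in short steps, Python scripts to look and compute and a shell command to move; the robot and the scene stay as the last step left them, time stands still between calls to the robot, and variables do not carry over. Pictures are saved under pics/ and viewed, and the job is handed in when it is done.

```bash
ls; mkdir -p pics
python3 - <<'E'
from bench import manip, vision
import cv2, numpy as np
s=manip.get_state(); print(s, manip.grip_depth)
for n in ("side","top"):
    p,d=vision.read_camera(n); cv2.imwrite(f"pics/{n}0.png",p[:,:,::-1]); np.save(f"pics/{n}0d.npy",d)
    c=vision.camera_params(n); print(n,{k:np.round(v,4).tolist() for k,v in c.items()}, -np.array(c['R']).T@np.array(c['t']), (d==0).mean())
E
```

```text
pics
{'t': 0.0, 'qpos': array([-1.35400147e+00,  1.50988063e-01,  1.43799558e+00, -2.41375851e-05,
        1.55377788e+00, -1.33989351e-01]), 'qvel': array([-0.00055521,  0.00083549,  0.00107871,  0.00238629, -0.00223904,
       -0.00107834]), 'joint_torque': array([-7.66072458e-05, -7.13055897e+01, -5.70867348e+01, -1.87467622e-04,
        9.05565103e-03, -1.09354343e-05]), 'eef_pos': array([ 0.19751091, -0.53972949,  0.19719195]), 'tool_rot': array([-3.09224587e+00, -5.47986866e-01,  1.13830386e-04]), 'contact_force': array([ 0.61377788,  0.49121162, -0.04322549]), 'ft_torque': array([-0.01229249,  0.028537  , -0.02897329]), 'width': 0.08522108948701437} 0.0187
side {'fx': 433.2659, 'fy': 433.2659, 'cx': 321.8253, 'cy': 243.9483, 'R': [[0.9938, -0.1101, 0.0125], [-0.046, -0.5125, -0.8574], [0.1008, 0.8516, -0.5144]], 't': [-0.5363, 0.09, 0.7326]} [ 0.46329472 -0.63680254  0.46077183] 0.004013671875
top {'fx': 556.1453, 'fy': 556.1453, 'cx': 318.0517, 'cy': 238.1372, 'R': [[0.0284, -0.9996, 0.0083], [-0.9929, -0.0292, -0.1158], [0.1159, -0.005, -0.9932]], 't': [-0.0315, 0.561, 1.0058]} [ 0.44125284 -0.01008751  1.06422054] 0.00392578125
```

View pics/side0.png

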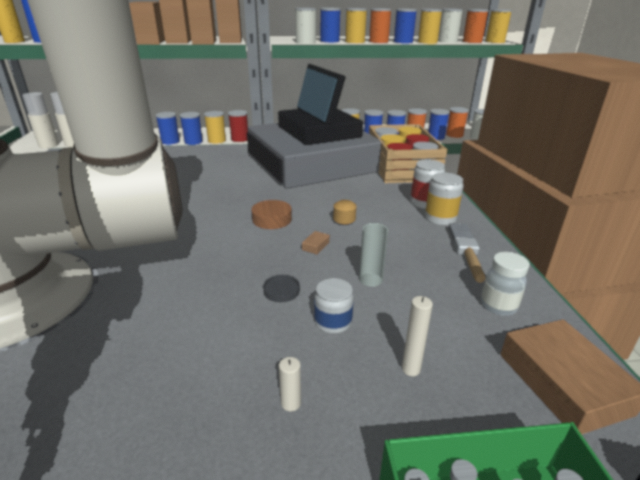

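View pics/top0.png

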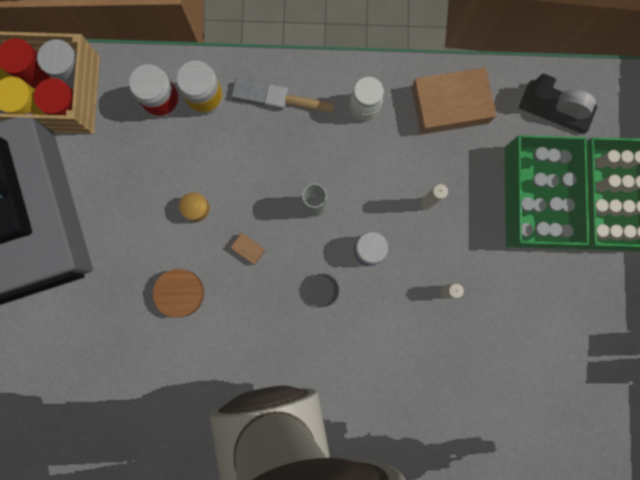

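The side picture shows the stand at (272,213), hood (345,212), carton (316,242), sleeve (372,255), dish (282,288), tin (333,305), short candle (290,385) and tall candle (417,337). In the top picture they are at (178,293), (194,207), (247,248), (314,197), (320,290), (372,249), (456,291) and (440,190). Next I'll measure each one.

```bash
cat > h.py <<'E'
import numpy as np, cv2
from bench import manip, vision
def cam(n):
    c=vision.camera_params(n); return c,np.array(c['R']),np.array(c['t'])
def ray(n,u,v,z):
    c,R,t=cam(n); C=-R.T@t
    d=R.T@np.array([(u-c['cx'])/c['fx'],(v-c['cy'])/c['fy'],1.]); return C+d*(z-C[2])/d[2]
def proj(n,X):
    c,R,t=cam(n); p=R@np.array(X)+t; return np.array([c['fx']*p[0]/p[2]+c['cx'],c['fy']*p[1]/p[2]+c['cy']])
def cloud(n,d):
    c,R,t=cam(n); v,u=np.mgrid[:480,:640]
    P=np.stack([(u-c['cx'])/c['fx']*d,(v-c['cy'])/c['fy']*d,d],-1)
    return (P-t)@R
E
python3 - <<'E'
from h import *
d=np.load('pics/top0d.npy'); W=cloud('top',d)
print('table z',np.median(W[300:400,400:560,2]), W[300:400,400:560,2].std())
R={'stand':(178,293,32,.030),'dish':(320,290,25,.014),'hood':(194,207,22,.048),'sleeve':(314,197,17,.105),'tin':(372,249,22,.065),'tall':(440,190,12,.12),'short':(456,291,12,.07),'carton':(247,248,20,.02)}
for k,(u,v,r,h) in R.items():
    w=W[v-r:v+r,u-r:u+r]; z=w[...,2]
    lo=h*.6 if k!='dish' else .009
    m=(z>lo)
    mm=(abs(z-h)<.006).astype(np.uint8)
    # contour of top face
    cs,_=cv2.findContours(mm,cv2.RETR_EXTERNAL,cv2.CHAIN_APPROX_NONE)
    c=max(cs,key=cv2.contourArea); (x,y),rad=cv2.minEnclosingCircle(c); M=cv2.moments(c)
    cx,cy=M['m10']/M['m00']+u-r,M['m01']/M['m00']+v-r
    X=ray('top',cx,cy,h); X2=ray('top',x+u-r,y+v-r,h)
    sc=(1.064-h)/556/0.993
    print(k,'pts',m.sum(),'z pcts',np.round(np.percentile(z[m],[5,50,95]),4),'px',round(cx,1),round(cy,1),'mom',np.round(X[:2],4),'mec',np.round(X2[:2],4),'diam mm',round(2000*(rad+.5)*sc,1),'side foot px',np.round(proj('side',[X[0],X[1],0])),'top',np.round(proj('side',[X[0],X[1],h])))
E
```

```text
table z 0.0004088867298236733 0.0666526792134035
stand pts 1922 z pcts [0.0264 0.0302 0.0334] px 177.4 293.1 mom [0.4521 0.2415] mec [0.4518 0.2412] diam mm 94.4 side foot px [272. 220.] top [271. 208.]
dish pts 154 z pcts [0.0092 0.0137 1.0642] px 322.6 290.3 mom [ 0.4654 -0.0267] mec [ 0.4654 -0.0268] diam mm 66.3 side foot px [281. 291.] top [281. 285.]
hood pts 636 z pcts [0.0368 0.046  0.0508] px 192.6 205.8 mom [0.6133 0.2184] mec [0.6138 0.2186] diam mm 52.1 side foot px [344. 222.] top [344. 203.]
sleeve pts 297 z pcts [0.0671 0.0953 0.1074] px 314.5 195.7 mom [ 0.6279 -0.0065] mec [ 0.6278 -0.0066] diam mm 45.4 side foot px [370. 279.] top [375. 229.]
tin pts 857 z pcts [0.0511 0.0649 0.068 ] px 372.4 247.2 mom [ 0.5442 -0.1138] mec [ 0.5441 -0.1137] diam mm 57.3 side foot px [333. 321.] top [334. 289.]
tall pts 265 z pcts [0.081  0.1189 0.1233] px 440.1 191.3 mom [ 0.6391 -0.2235] mec [ 0.6389 -0.2236] diam mm 27.6 side foot px [410. 369.] top [421. 301.]
short pts 212 z pcts [0.0494 0.0695 0.0733] px 455.8 290.8 mom [ 0.4701 -0.2634] mec [ 0.47   -0.2634] diam mm 28.8 side foot px [291. 403.] top [289. 364.]
carton pts 566 z pcts [0.0171 0.02   0.0237] px 247.7 248.5 mom [0.5396 0.1165] mec [0.5393 0.1169] diam mm 64.8 side foot px [316. 247.] top [316. 238.]
```

Measured diameters and heights match the stated sizes, and the side-view projections land on the objects. Starting with the dish: I'll square up the tool (jaws along world y).

```bash
python3 -m handwheel '[[0,0,0.037,0,0,0,72],[0,0,0.037,0,0,0,72],[0,0,0.0377,0,0,0,72],[0,0,0,0,0,0,72]]' 40
```

```text
t: 0.5
eef_pos: [0.1974, -0.5392, 0.1958]
tool_rot: [-3.138, 0.019, 0.001]
contact_force: [-0.7, -1.0, -0.6]
width: 0.0723
```

```bash
python3 -m handwheel '[[0,0,0,0.22,-0.43,0,72],[0,0,0,0.22,-0.43,0,72],[0,0,0,0.22,-0.43,0,72],[0,0,0,0.22,-0.43,0,72],[0,0,0,0.22,-0.43,0,72],[0,0,0,0.22,-0.43,0,72],[0,0,0,0.22,-0.43,0,72],[0,0,0,0.22,-0.43,0,72],[0,0,0,0.22,-0.43,0,72],[0,0,0,0.22,-0.43,0,72],[0,0,0,0.22,-0.43,0,72],[0,0,0,0,0,0,72]]'
```

```text
t: 1.7
eef_pos: [0.4409, -0.0462, 0.1957]
tool_rot: [-3.134, -0.054, -0.001]
contact_force: [-0.2, -0.9, 0.7]
width: 0.0719
```

```bash
python3 -m handwheel '[[0,0,0.011,0.245,-0.192,0,72],[0,0,0,0,0,0,72],[0,0,0,0,0,0.4,72],[0,0,0,0,0,0.4,72],[0,0,0,0,0,0.3,72],[0,0,0,0,0,0.2,72],[0,0,0,0,0,0,72]]'
python3 - <<'E'
from h import *
for n in ("side","top"):
    p,d=vision.read_camera(n); cv2.imwrite(f"pics/{n}1.png",p[:,:,::-1])
E
```

```text
t: 2.4
eef_pos: [0.4643, -0.0253, 0.0617]
tool_rot: [-3.136, -0.042, -0.001]
contact_force: [-0.1, 0.7, 0.7]
width: 0.072
```

View pics/side1.png

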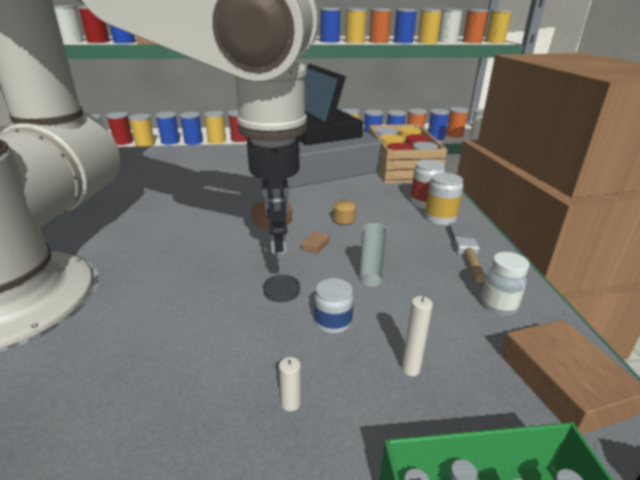

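The gripper stands above the dish at (282,288), with its fingertips at about (280,250). I'll correct 1.5 mm in y and go down slowly, watching the force.

```bash
python3 -c "
from h import *
for y in(-.026-.04,-.026+.04):
  for z in(.05,.06,.07,.08): print(y,z,proj('side',[.464,y,z]))"
python3 -m handwheel '[[0,0,0.006,0.01,0.015,0.2,72],[0,0,0,0,0,0.2,72],[0,0,0,0,0,0.1,72],[0,0,0,0,0,0.05,72],[0,0,0,0,0,0,72]]'
```

```text
-0.066 0.05 [280.04126788 280.99725737]
-0.066 0.06 [279.80876984 275.9065519 ]
-0.066 0.07 [279.57279088 270.73962919]
-0.066 0.08 [279.33325222 265.49476466]
0.014000000000000002 0.05 [278.77471454 254.49744697]
0.014000000000000002 0.06 [278.5544777  249.68354469]
0.014000000000000002 0.07 [278.33124092 244.80407025]
0.014000000000000002 0.08 [278.10494249 239.85767469]
t: 3.0
eef_pos: [0.4716, -0.0289, 0.0153]
tool_rot: [-3.139, -0.015, -0.023]
contact_force: [-0.0, -0.0, 1.0]
width: 0.0724
```

Run:
```python
from h import *
s=manip.get_state(); print(s['eef_pos'],s['tool_rot'],s['contact_force'],s['qvel'].round(3))
p,d=vision.read_camera("side"); a=cv2.resize(p[140:320,200:360],None,fx=3.2,fy=3.2)
q,e=vision.read_camera("top"); b=cv2.resize(q[180:380,230:430],(576,576))
cv2.imwrite("pics/z2.png",np.hstack([a[:,:400],b[:,:380]])[:,:,::-1]) if a.shape[0]==b.shape[0] else print(a.shape,b.shape)
```

```text
[ 0.47155035 -0.02891173  0.01528976] [-3.13933566 -0.01513652 -0.02310244] [-0.02060298 -0.01513077  1.00599932] [-0.002 -0.012 -0.016  0.001  0.015 -0.004]
```

View pics/z2.png

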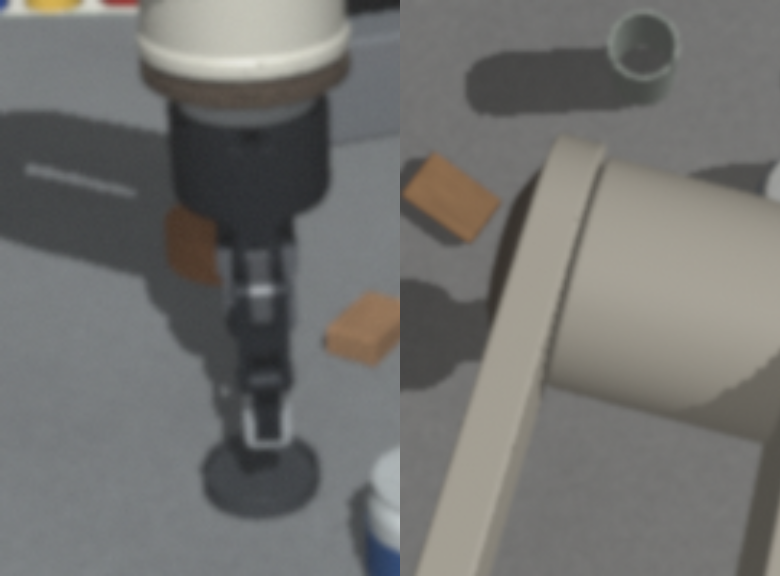

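Run:
```python
from h import *
p,d=vision.read_camera("side"); W=cloud("side",d)
for v in range(250,304,3):
    print(v,[tuple((1000*W[v,u]).round().astype(int)) for u in (272,276,280,284,288,292)])
```

```text
250 [(np.int64(451), np.int64(108), np.int64(2)), (np.int64(460), np.int64(-95), np.int64(127)), (np.int64(466), np.int64(8), np.int64(63)), (np.int64(473), np.int64(9), np.int64(62)), (np.int64(478), np.int64(-98), np.int64(128)), (np.int64(491), np.int64(104), np.int64(2))]
253 [(np.int64(451), np.int64(96), np.int64(2)), (np.int64(460), np.int64(-96), np.int64(122)), (np.int64(466), np.int64(-83), np.int64(114)), (np.int64(472), np.int64(-83), np.int64(114)), (np.int64(477), np.int64(-96), np.int64(121)), (np.int64(490), np.int64(98), np.int64(-1))]
256 [(np.int64(451), np.int64(86), np.int64(2)), (np.int64(460), np.int64(-96), np.int64(117)), (np.int64(466), np.int64(-93), np.int64(115)), (np.int64(471), np.int64(-94), np.int64(115)), (np.int64(477), np.int64(-98), np.int64(117)), (np.int64(490), np.int64(81), np.int64(3))]
259 [(np.int64(451), np.int64(77), np.int64(1)), (np.int64(460), np.int64(-99), np.int64(113)), (np.int64(465), np.int64(-96), np.int64(111)), (np.int64(471), np.int64(-96), np.int64(111)), (np.int64(477), np.int64(-96), np.int64(111)), (np.int64(489), np.int6
[... 3176 characters left out ...]
.int64(15)), (np.int64(470), np.int64(-57), np.int64(14)), (np.int64(476), np.int64(-53), np.int64(11)), (np.int64(483), np.int64(-51), np.int64(9))]
298 [(np.int64(449), np.int64(-53), np.int64(6)), (np.int64(456), np.int64(-55), np.int64(7)), (np.int64(463), np.int64(-57), np.int64(9)), (np.int64(469), np.int64(-57), np.int64(8)), (np.int64(476), np.int64(-57), np.int64(8)), (np.int64(483), np.int64(-53), np.int64(4))]
301 [(np.int64(449), np.int64(-54), np.int64(1)), (np.int64(456), np.int64(-58), np.int64(3)), (np.int64(462), np.int64(-58), np.int64(3)), (np.int64(469), np.int64(-58), np.int64(2)), (np.int64(476), np.int64(-58), np.int64(2)), (np.int64(483), np.int64(-55), np.int64(-1))]
```

The side depth shows the fingertips at z≈0.060, while the reported TCP is at 0.015. So at this opening the tips sit about 45 mm behind the reported TCP. The dish and the table come out at the right heights, so I'll trust the picture. I'll straighten the tilt, recentre and lower further in steps, checking as I go.

```bash
python3 -m handwheel '[[0,-0.0047,-0.003,-0.06,-0.02,0,72],[0,0,0,0,0,0,72],[0,0,0,0,0,0.1,72],[0,0,0,0,0,0.1,72],[0,0,0,0,0,0,72],[0,0,0,0,0,0,72]]'
cat > tip.py <<'E'
from h import *
import sys
p,d=vision.read_camera("side"); W=cloud("side",d); s=manip.get_state(); e=s['eef_pos']
print(e.round(4),s['tool_rot'].round(4),s['contact_force'].round(1),round(s['width'],4))
n=sys.argv[1]
u,v=proj('side',[e[0],e[1],max(e[2],0.01)]).astype(int); print(u,v)
a=p[max(v-90,0):v+60,max(u-100,0):u+100]; cv2.imwrite(f"pics/{n}.png",cv2.resize(a,None,fx=4,fy=4)[:,:,::-1][:600])
# near finger: lowest points with y nearer than e.y-.03
m=(abs(W[...,0]-e[0])<.02)&(W[...,1]<e[1]-.02)&(W[...,1]>e[1]-.06)&(W[...,2]>.018)
if m.any(): print('near finger min z',np.percentile(W[m][:,2],[0,1,3]).round(4),'x range',W[m][:,0].min().round(4),W[m][:,0].max().round(4))
E
python3 tip.py a3
```

```text
t: 3.75
eef_pos: [0.4656, -0.0267, -0.0053]
tool_rot: [-3.14, -0.032, -0.001]
contact_force: [0.2, -0.4, 0.5]
width: 0.0721
[ 0.4655 -0.0267 -0.0052] [-3.1399e+00 -3.1900e-02 -8.0000e-04] [-0.3  0.2  0.7] 0.0719
281 286
near finger min z [0.0366 0.0449 0.0545] x range 0.4456 0.4855
```

View pics/a3.png

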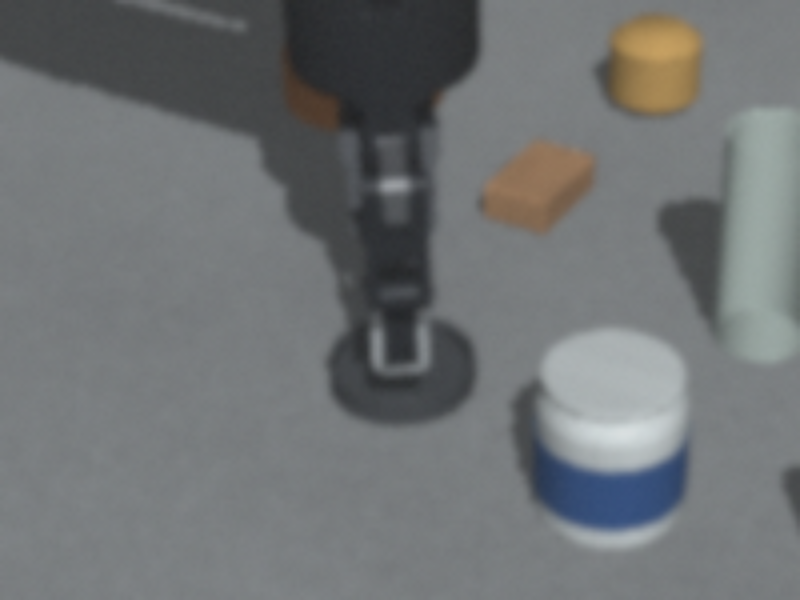

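The near fingertip, at crop (400,370), is still about 4 cm above the table. The reported TCP is already at −5 mm with no contact, which confirms the offset. Going further down.

```bash
python3 -m handwheel '[[0,0,0,0,0,0.1,72],[0,0,0,0,0,0.1,72],[0,0,0,0,0,0.05,72],[0,0,0,0,0,0,72],[0,0,0,0,0,0,72]]'
python3 tip.py a4
```

```text
t: 4.3
eef_pos: [0.4654, -0.0266, -0.0328]
tool_rot: [-3.14, -0.032, 0.0]
contact_force: [0.4, 0.1, 0.4]
width: 0.0722
[ 0.4654 -0.0266 -0.0327] [-3.1398e+00 -3.1700e-02 -1.0000e-04] [ 0.  -0.8  0.1] 0.0724
281 286
near finger min z [0.018  0.0232 0.0318] x range 0.4454 0.4854
```

View pics/a4.png

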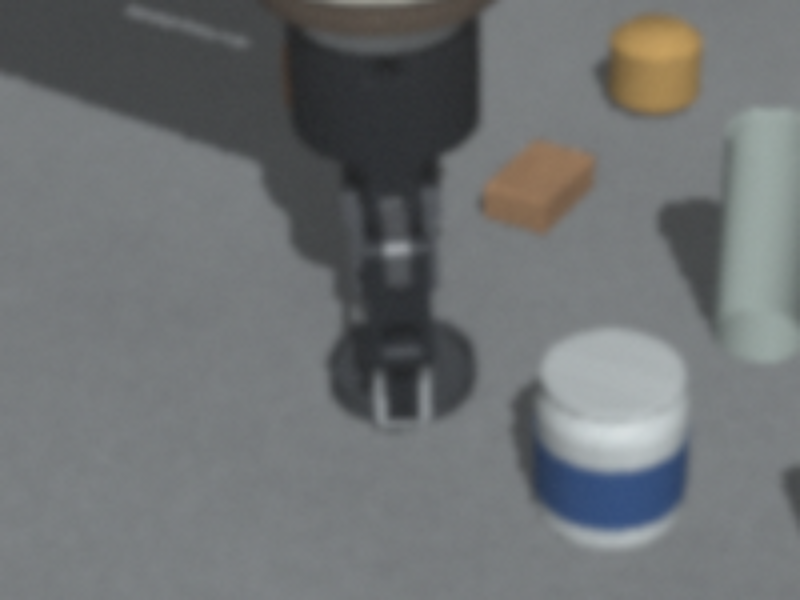

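```bash
python3 -c "
from h import *
for z in(0,.005,.01,.015): print(z,proj('side',[.466,-.067,z]))"
python3 -m handwheel '[[0,0,0,0,0,0.03,72],[0,0,0,0,0,0.02,72],[0,0,0,0,0,0,72]]'
python3 -m handwheel '[[0,0,0,0,0,0.02,72],[0,0,0,0,0,0,72]]'
```

```text
0 [282.37547262 305.67182079]
0.005 [282.27202591 303.31234629]
0.01 [282.16783743 300.93595287]
0.015 [282.06289916 298.5424579 ]
t: 4.65
eef_pos: [0.4658, -0.0267, -0.0376]
tool_rot: [-3.14, -0.032, -0.002]
contact_force: [0.5, -0.0, 0.5]
width: 0.0718
t: 4.85
eef_pos: [0.4659, -0.0267, -0.0396]
tool_rot: [-3.14, -0.032, -0.002]
contact_force: [0.2, 0.1, -0.3]
width: 0.0719
```

```bash
python3 -m handwheel '[[0,0,0,0,0,0,66],[0,0,0,0,0,0,66],[0,0,0,0,0,0,66]]' 40;  python3 -m handwheel '[[0,0,0,0,0,0,58],[0,0,0,0,0,0,58],[0,0,0,0,0,0,58],[0,0,0,0,0,0,58]]' 40; python3 tip.py a5
```

```text
t: 5.15
eef_pos: [0.466, -0.0267, -0.0395]
tool_rot: [-3.14, -0.032, -0.002]
contact_force: [0.5, 0.6, -0.0]
width: 0.0661
t: 5.55
eef_pos: [0.4662, -0.0269, -0.0389]
tool_rot: [-3.141, -0.032, -0.003]
contact_force: [0.1, 0.4, -1.3]
width: 0.0625
[ 0.4662 -0.0269 -0.0389] [-3.1405e+00 -3.1800e-02 -3.1000e-03] [ 0.  -0.2 -1.1] 0.0621
281 286
near finger min z [0.018  0.023  0.0323] x range 0.4462 0.4861
```

View pics/a5.png

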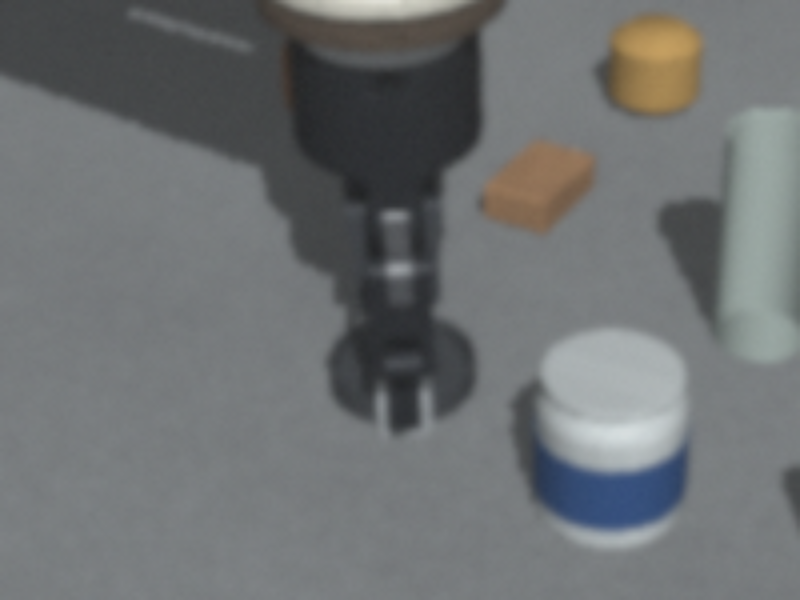

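The jaws stopped at 62 mm (dish 64), so it is gripped. The reported TCP z at the grasp is −0.039. Lifting a bit first, then checking.

```bash
python3 -m handwheel '[[0,0,0,0,0,-0.05,58],[0,0,0,0,0,-0.1,58],[0,0,0,0,0,-0.2,58],[0,0,0,0,0,-0.3,58],[0,0,0,0,0,-0.2,58],[0,0,0,0,0,0,58],[0,0,0,0,0,0,58]]'; python3 tip.py a6
```

```text
t: 6.3
eef_pos: [0.4657, -0.0268, 0.0522]
tool_rot: [-3.141, -0.032, -0.004]
contact_force: [-0.2, -0.0, -1.4]
width: 0.0624
[ 0.4657 -0.0269  0.0521] [-3.1405 -0.0319 -0.0036] [ 0.5 -0.7 -0.1] 0.0627
280 266
near finger min z [0.0919 0.0961 0.1025] x range 0.4457 0.4857
```

View pics/a6.png

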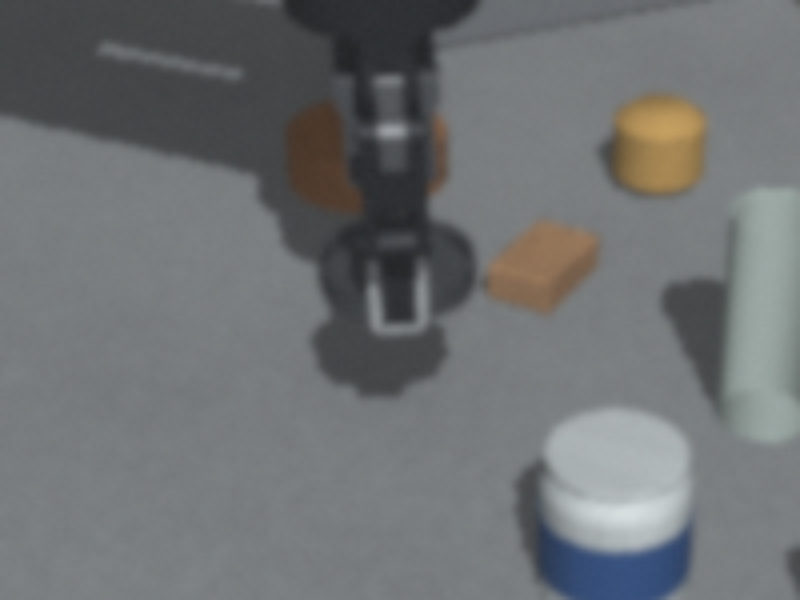

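```bash
python3 -m handwheel '[[0,0,0,0,-0.1,0,58],[0,0,0,-0.01,-0.3,0,58],[0,0,0,-0.02,-0.4,0,58],[0,0,0,-0.02,-0.4,0,58],[0,0,0,-0.02,-0.4,0,58],[0,0,0,-0.02,-0.4,0,58],[0,0,0,0,-0.3,0,58],[0,0,0,0,-0.2,0,58],[0,0,0,0,-0.1,0,58],[0,0,0,0,0,0,58],[0,0,0,0,0,0,58]]'
```

```text
t: 7.45
eef_pos: [0.4437, 0.2464, 0.0432]
tool_rot: [3.141, 0.029, -0.019]
contact_force: [0.6, 0.3, -0.5]
width: 0.0622
```

```bash
python3 -m handwheel '[[0,0.0038,0,0.08,0.05,0,58],[0,0,0,0,0,0,58],[0,0,0,0,0,0,58]]'; python3 -m handwheel '[[0,0,0,0,0,0.15,58],[0,0,0,0,0,0.15,58],[0,0,0,0,0,0,58],[0,0,0,0,0,0,58]]'; python3 tip.py a7; python3 -c "
from h import *
q,e=vision.read_camera('top'); cv2.imwrite('pics/t7.png',cv2.resize(q[200:350,80:280],None,fx=4,fy=4)[:,:,::-1])"
```

```text
t: 7.75
eef_pos: [0.4529, 0.2387, 0.0428]
tool_rot: [3.14, 0.025, 0.001]
contact_force: [-0.8, 0.1, -1.1]
width: 0.0624
t: 8.15
eef_pos: [0.4542, 0.2368, 0.0133]
tool_rot: [3.141, 0.02, 0.004]
contact_force: [-0.7, -0.1, -0.9]
width: 0.0621
[0.4541 0.2368 0.0133] [3.1406 0.0197 0.0038] [-0.1  0.  -0.7] 0.0621
272 215
near finger min z [0.0182 0.021  0.0268] x range 0.4341 0.4741
```

View pics/a7.png

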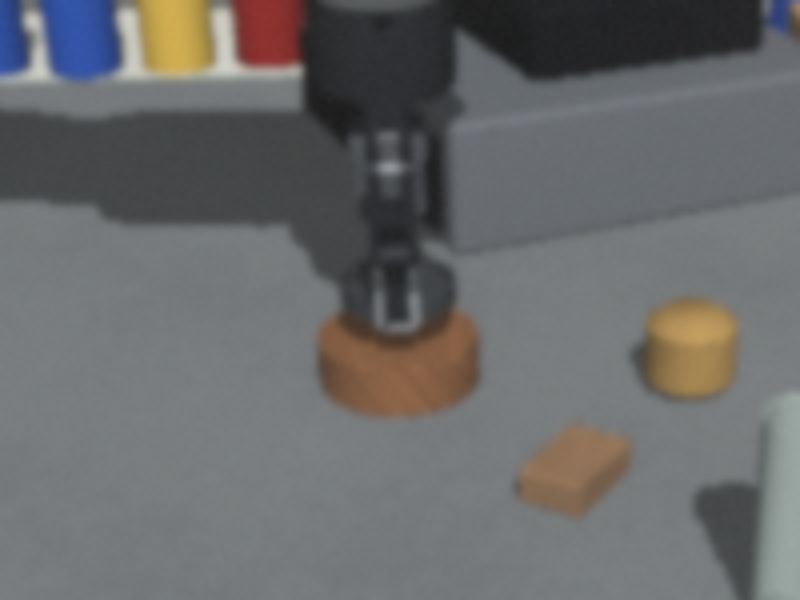

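View pics/t7.png

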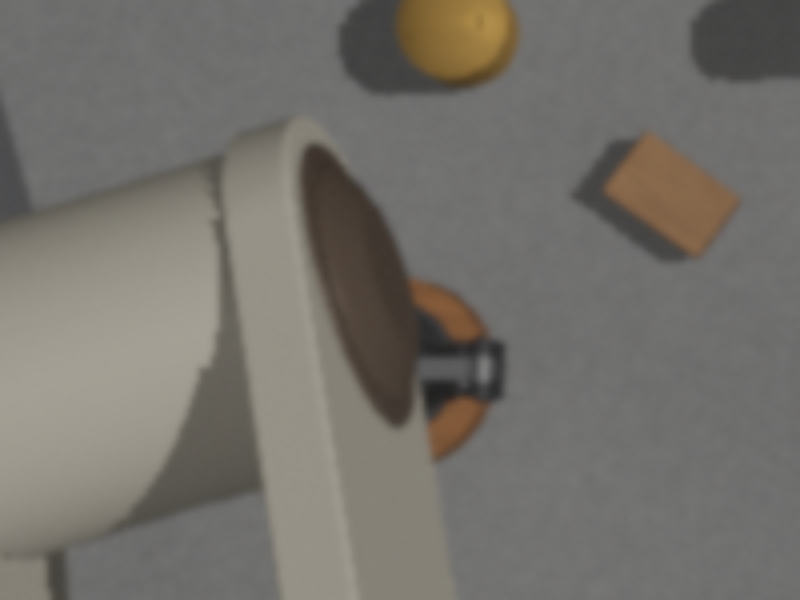

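```bash
python3 -m handwheel '[[0,0,0,-0.025,-0.047,0,58],[0,0,0,0,0,0,58]]'; python3 -c "
from h import *
p,d=vision.read_camera('side');q,e=vision.read_camera('top'); cv2.imwrite('pics/b8.png',np.vstack([cv2.resize(p,(400,300)),cv2.resize(q,(400,300))])[:,:,::-1])
W=cloud('top',np.load('pics/top0d.npy')); print(W[260,50],W[200,10],W[180,60], W[230,75])"
```

```text
t: 8.45
eef_pos: [0.452, 0.2421, 0.0145]
tool_rot: [3.141, 0.019, 0.007]
contact_force: [0.9, 0.3, -1.6]
width: 0.0623
[0.50267933 0.4519839  0.09098861] [0.59888144 0.50566555 0.13708195] [0.65527954 0.46847016 0.04360301] [0.5627707  0.43484072 0.03991061]
```

View pics/b8.png

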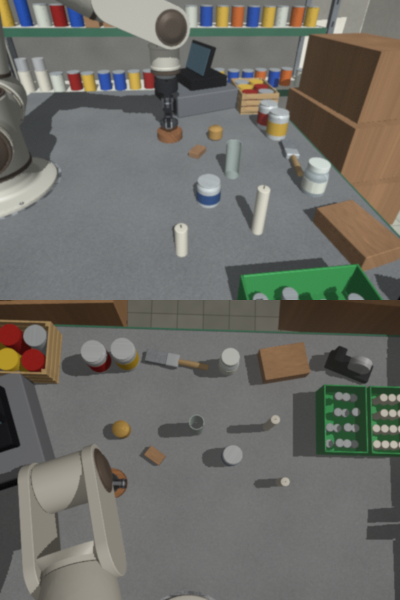

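```bash
python3 -m handwheel '[[0,-0.002,0,0,0.005,0.1,58],[0,0,0,0,0,0.06,58],[0,0,0,0,0,0,58]]'; python3 -m handwheel '[[0,0,0,0,0,0.04,58],[0,0,0,0,0,0,58],[0,0,0,0,0,0,58]]'
```

```text
t: 8.85
eef_pos: [0.4521, 0.2413, -0.0029]
tool_rot: [3.141, 0.02, -0.004]
contact_force: [-0.5, 0.0, -1.9]
width: 0.0622
t: 9.15
eef_pos: [0.452, 0.2411, -0.0078]
tool_rot: [3.141, 0.02, -0.005]
contact_force: [-0.3, -0.1, -0.8]
width: 0.062
```

```bash
python3 -m handwheel '[[0,0,0,0,0,0.01,58],[0,0,0,0,0,0,58]]'; python3 -m handwheel '[[0,0,0,0,0,0.01,58],[0,0,0,0,0,0,58]]'; python3 tip.py a9
```

```text
t: 9.35
eef_pos: [0.4521, 0.2412, -0.0087]
tool_rot: [3.141, 0.02, -0.005]
contact_force: [-0.4, -0.1, -1.6]
width: 0.0621
t: 9.55
eef_pos: [0.4524, 0.2413, -0.0087]
tool_rot: [3.141, 0.02, -0.003]
contact_force: [-0.8, -0.8, -1.2]
width: 0.0623
[ 0.4524  0.2413 -0.0087] [ 3.1412  0.0199 -0.0032] [ 0.3 -0.3  0.1] 0.0623
271 216
near finger min z [0.018  0.0209 0.0262] x range 0.4324 0.4724
```

View pics/a9.png

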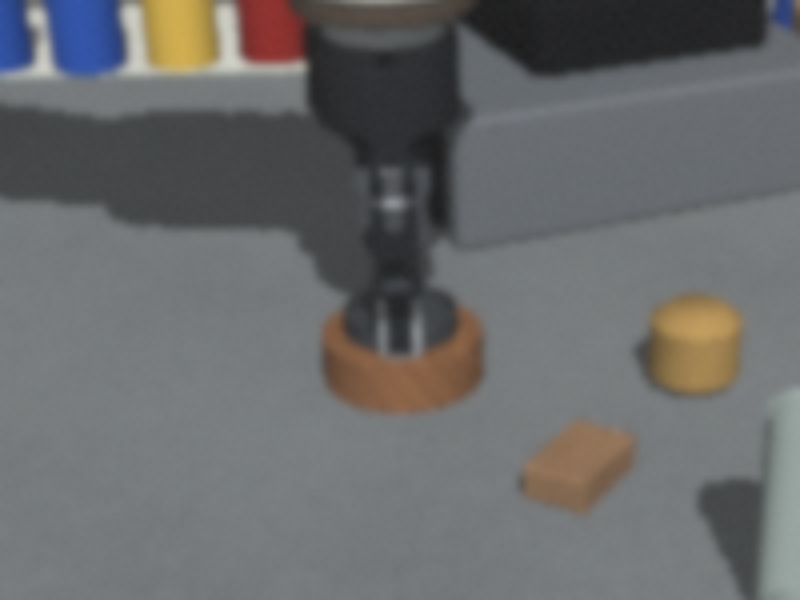

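The dish sits in the middle of the stand, at crop (400,320). The height matches the grasp height +30 mm, and z stopped advancing on the last millimetre. Releasing and rising.

```bash
python3 -m handwheel '[[0,0,0,0,0,0,66],[0,0,0,0,0,0,70],[0,0,0,0,0,0,74],[0,0,0,0,0,-0.05,74],[0,0,0,0,0,-0.1,74],[0,0,0,0,0,-0.3,74],[0,0,0,0,0,-0.45,74],[0,0,0,0,0,-0.45,74],[0,0,0,0,0,-0.3,74],[0,0,0,0,0,0,74]]'
```

```text
t: 10.6
eef_pos: [0.4519, 0.2411, 0.1667]
tool_rot: [3.141, 0.02, -0.002]
contact_force: [0.2, 0.3, -0.8]
width: 0.0742
```

```bash
python3 -m handwheel '[[0,0,0,0.01,0.3,0,50],[0,0,0,0.01,0.48,0,50],[0,0,0,0.01,0.48,0,50],[0,0,0,0.01,0.48,0,50],[0,0,0,0.01,0.48,0,50],[0,0,0,0.01,0.48,0,50],[0,0,0,0.01,0.48,0,50],[0,0,0,0.01,0.48,0,50],[0,0,0,0.01,0.48,0,50],[0,0,0,0.01,0.48,0,50],[0,0,0,0.01,0.3,0,50],[0,0,0,0,0,0,50]]'
python3 - <<'E'
from h import *
q,e=vision.read_camera('top'); cv2.imwrite('pics/t10.png',cv2.resize(q[200:350,80:280],None,fx=4,fy=4)[:,:,::-1])
W=cloud('top',e); w=W[255:330,140:220]
# stand top & dish : dish dark mask
g=cv2.cvtColor(q,cv2.COLOR_RGB2HSV)[255:330,140:220]
stand=((g[...,1]>90)).astype(np.uint8)
ys,xs=np.nonzero(stand); (x,y),r=cv2.minEnclosingCircle(np.stack([xs,ys],1).astype(np.float32)); print('orange mec',ray('top',x+140,y+255,.03).round(4),r)
v,u=np.mgrid[255:330,140:220]
hole=((u-140-x)**2+(v-255-y)**2<(r-4)**2)&(g[...,1]<90)
c,_=cv2.findContours(hole.astype(np.uint8),cv2.RETR_EXTERNAL,cv2.CHAIN_APPROX_NONE); c=max(c,key=cv2.contourArea)
(a,b),rr=cv2.minEnclosingCircle(c); print('dish rim',ray('top',a+140,b+255,.044).round(4),rr*2*1.02/556*1000)
E
```

```text
t: 11.8
eef_pos: [0.4668, -0.2688, 0.1694]
tool_rot: [-3.141, -0.026, -0.005]
contact_force: [-0.5, 0.1, 0.5]
width: 0.05
orange mec [0.4515 0.2405 0.03  ] 25.064924240112305
dish rim [0.4528 0.241  0.044 ] 65.65154699970492
```

View pics/t10.png

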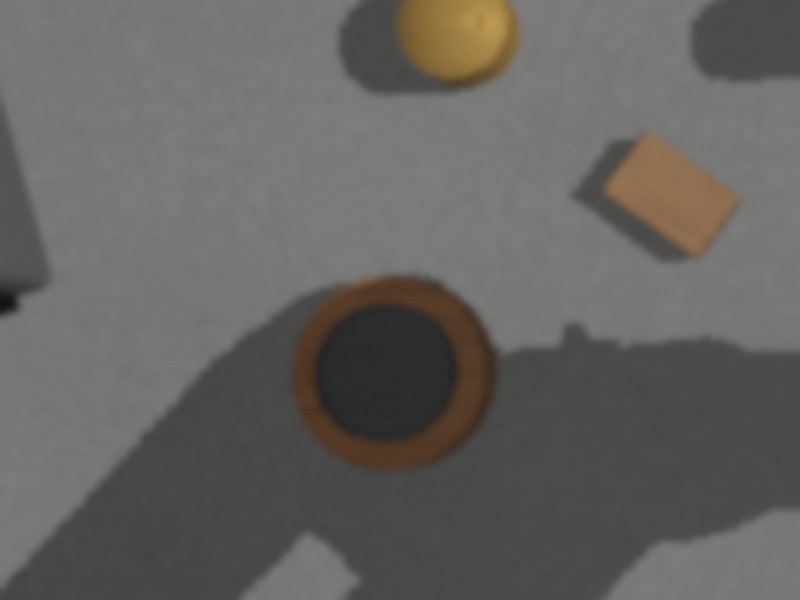

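The dish's rim (crop centre (386,371)) measures (0.4528, 0.241), concentric with the stand to within about 1 mm. Next the short candle.

```bash
python3 -m handwheel '[[0,0,0.003,0.03,-0.054,0,50],[0,0,0,0,0,0,50],[0,0,0,0,0,0.3,50],[0,0,0,0,0,0.3,50],[0,0,0,0,0,0.2,50],[0,0,0,0,0,0,50],[0,0,0,0,0,0,50]]'; python3 tip.py a11
```

```text
t: 12.55
eef_pos: [0.4719, -0.2542, 0.0898]
tool_rot: [-3.141, -0.023, -0.01]
contact_force: [0.3, 0.0, -0.1]
width: 0.0498
[ 0.4719 -0.2542  0.0899] [-3.1415 -0.0225 -0.0103] [-0.2  0.2 -0.1] 0.0499
289 345
near finger min z [0.018  0.0334 0.0634] x range 0.4519 0.4919
```

View pics/a11.png

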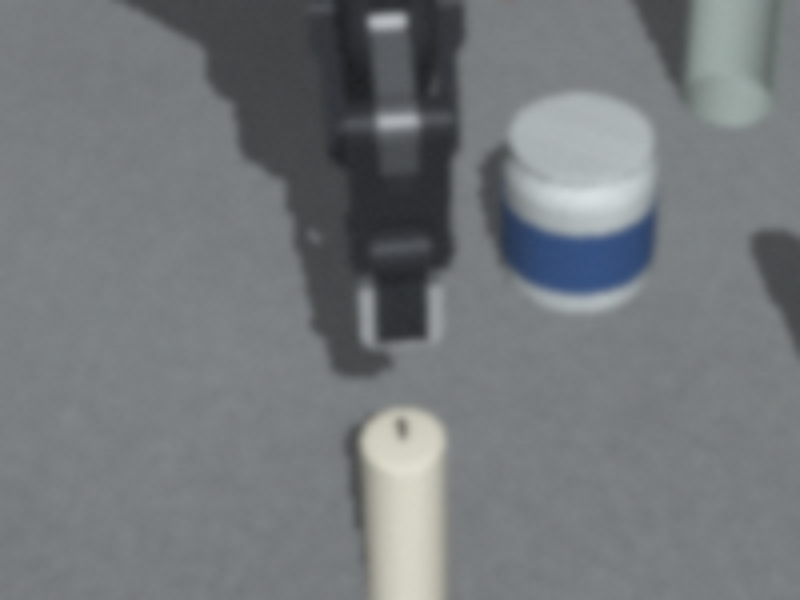

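```bash
python3 -m handwheel '[[0,-0.002,0.004,-0.02,0.092,0,50],[0,0,0,0,0,0,50],[0,0,0,0,0,0,50]]'; python3 tip.py a12
```

```text
t: 12.9
eef_pos: [0.471, -0.2647, 0.0929]
tool_rot: [3.139, 0.002, 0.005]
contact_force: [0.4, -0.1, -0.9]
width: 0.0499
[ 0.4711 -0.2648  0.093 ] [3.1389e+00 1.9000e-03 4.7000e-03] [ 0.3 -0.9  0.5] 0.0502
289 350
near finger min z [0.1301 0.1425 0.1577] x range 0.4511 0.4911
```

View pics/a12.png

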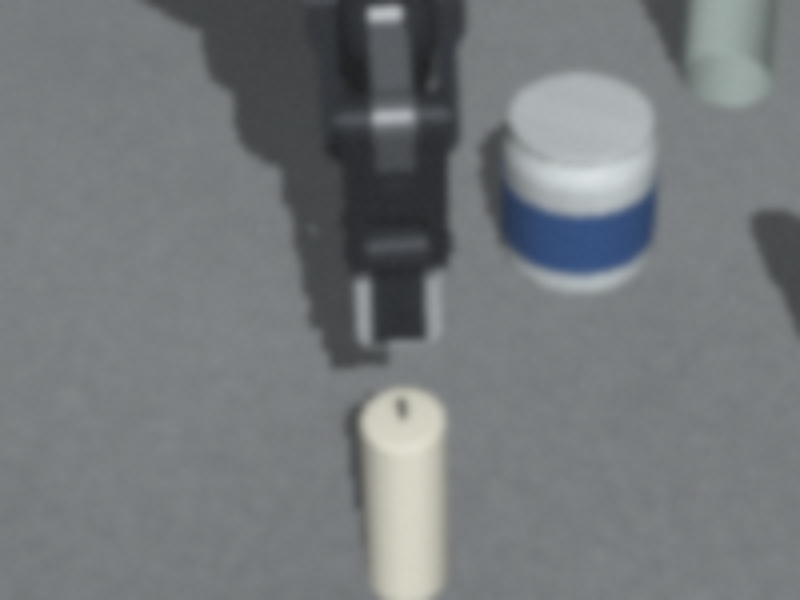

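```bash
python3 -m handwheel '[[0,0.001,0,-0.01,-0.014,0.2,50],[0,0,0,0,0,0.2,50],[0,0,0,0,0,0.1,50],[0,0,0,0,0,0,50]]'; python3 tip.py a13
```

```text
t: 13.35
eef_pos: [0.471, -0.2643, 0.0431]
tool_rot: [3.137, 0.001, 0.014]
contact_force: [0.3, -0.3, 0.2]
width: 0.0501
[ 0.4713 -0.2645  0.0439] [3.1366e+00 1.0000e-03 1.4600e-02] [-1.2 -0.6  1.2] 0.0499
290 379
near finger min z [0.0806 0.0944 0.132 ] x range 0.4513 0.4913
```

View pics/a13.png

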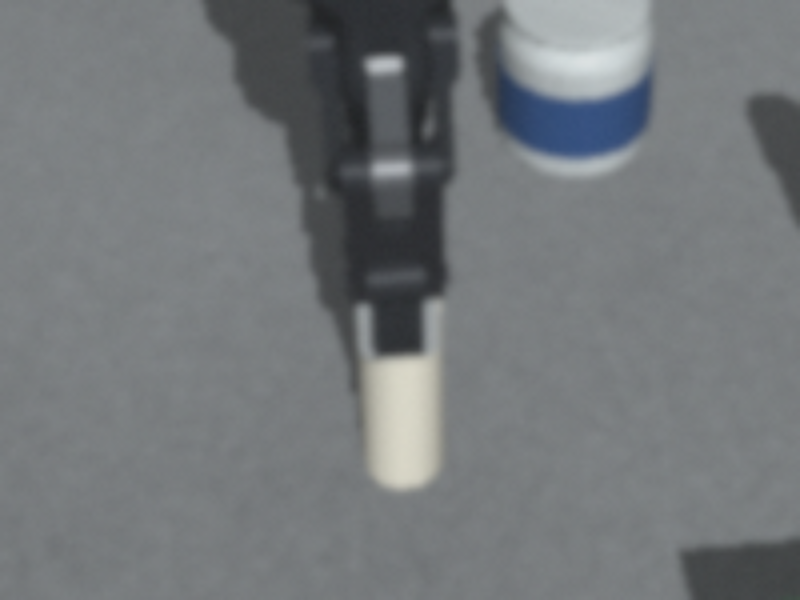

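```bash
python3 -m handwheel '[[0.0016,-0.003,0,-0.01,-0.01,0,50],[0,0,0,0,0,0.2,50],[0,0,0,0,0,0.2,50],[0,0,0,0,0,0.08,50],[0,0,0,0,0,0,50]]'; python3 tip.py a14
```

```text
t: 13.9
eef_pos: [0.4725, -0.2651, -0.0007]
tool_rot: [3.139, 0.001, 0.005]
contact_force: [0.8, 0.3, -0.3]
width: 0.0502
[ 4.727e-01 -2.653e-01 -1.000e-04] [3.1383e+00 1.2000e-03 5.6000e-03] [0.3 0.5 0.3] 0.0502
292 398
near finger min z [0.0361 0.0505 0.0893] x range 0.4527 0.4927
```

View pics/a14.png

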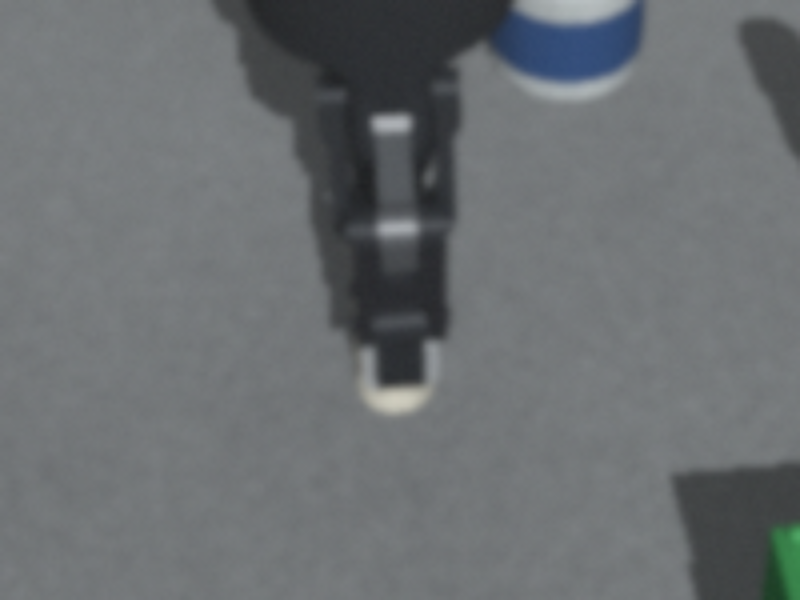

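```bash
python3 -m handwheel '[[0.0008,-0.001,0,-0.025,-0.018,0.03,50],[0,0,0,0,0,0,50]]'; python3 -m handwheel '[[0,0,0,0,0,0,36],[0,0,0,0,0,0,32],[0,0,0,0,0,0,28],[0,0,0,0,0,0,24],[0,0,0,0,0,0,20],[0,0,0,0,0,0,20],[0,0,0,0,0,0,20]]' 40; python3 tip.py a15
```

```text
t: 14.15
eef_pos: [0.4707, -0.2638, -0.0016]
tool_rot: [3.14, 0.001, 0.002]
contact_force: [0.9, -0.6, -0.3]
width: 0.0502
t: 14.85
eef_pos: [0.4713, -0.2642, -0.0]
tool_rot: [3.139, 0.001, 0.005]
contact_force: [0.4, -0.3, 0.2]
width: 0.0248
[ 0.4713 -0.2642 -0.    ] [3.1387e+00 1.2000e-03 5.1000e-03] [ 0.3 -0.2 -0.1] 0.0249
291 397
near finger min z [0.0409 0.056  0.1009] x range 0.4513 0.4913
```

View pics/a15.png

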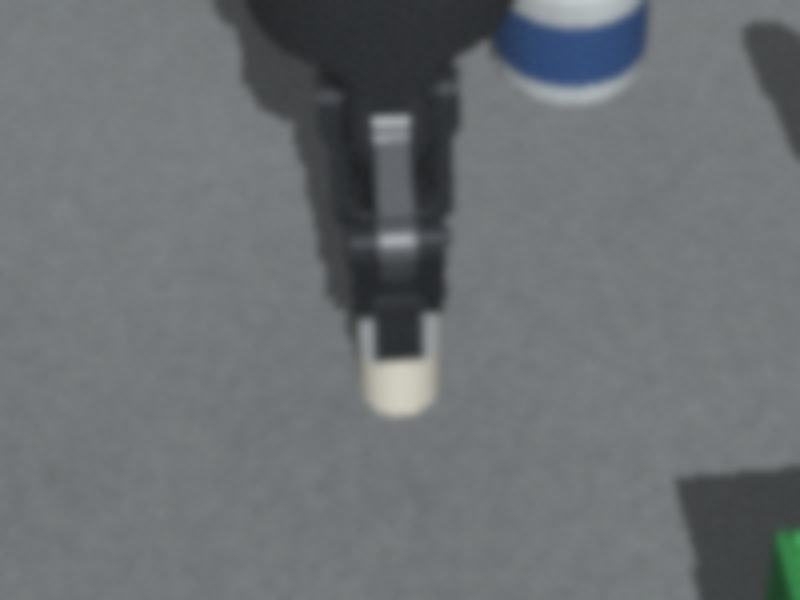

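```bash
python3 -m handwheel '[[0,0,0,0,0,-0.05,20],[0,0,0,0,0,-0.2,20],[0,0,0,0,0,-0.3,20],[0,0,0,0,0,-0.3,20],[0,0,0,0,0,-0.2,20],[0,0,0,0,0,0,20],[0,0,0,0,0,0,20]]';python3 tip.py a16
```

```text
t: 15.6
eef_pos: [0.4702, -0.2634, 0.1095]
tool_rot: [3.14, 0.001, 0.003]
contact_force: [0.8, 0.0, -1.8]
width: 0.025
[ 0.4702 -0.2634  0.1095] [3.1398e+00 1.2000e-03 2.8000e-03] [-0.2  0.9 -0.6] 0.0246
288 338
near finger min z [0.1498 0.1635 0.1966] x range 0.4502 0.4902
```

View pics/a16.png

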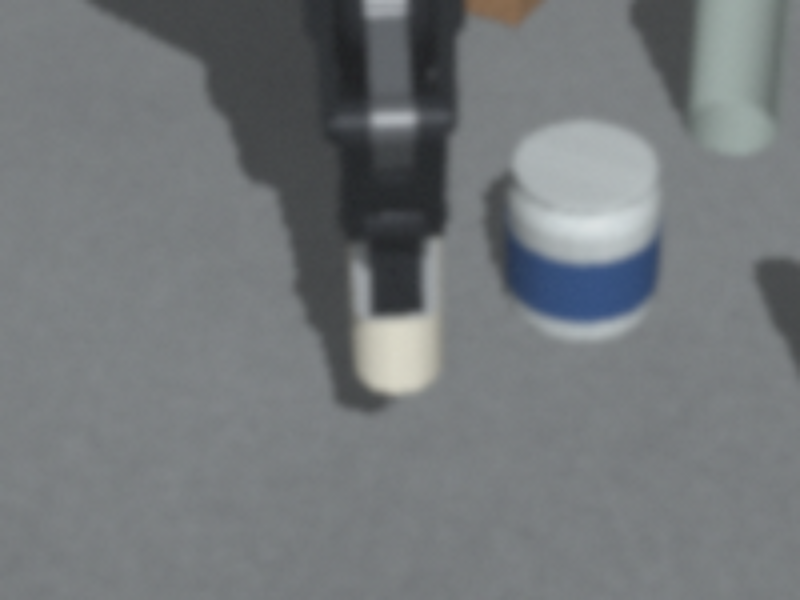

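The candle is lifted upright, at crop (398,360). Carrying it to the stand.

```bash
python3 -m handwheel '[[0,0,0,-0.01,-0.2,0,20],[0,0,0,-0.016,-0.4,0,20],[0,0,0,-0.016,-0.48,0,20],[0,0,0,-0.016,-0.48,0,20],[0,0,0,-0.016,-0.48,0,20],[0,0,0,-0.016,-0.48,0,20],[0,0,0,-0.016,-0.48,0,20],[0,0,0,-0.016,-0.48,0,20],[0,0,0,-0.016,-0.48,0,20],[0,0,0,-0.016,-0.48,0,20],[0,0,0,-0.016,-0.3,0,20],[0,0,0,0,-0.2,0,20]]'; python3 -m handwheel '[[0,0,0,0,0,0,20],[0,0,0,0,0,0,20]]'
```

```text
t: 16.85
eef_pos: [0.4414, 0.2506, 0.0978]
tool_rot: [-3.14, 0.005, 0.023]
contact_force: [-0.0, -0.4, -0.5]
width: 0.0249
t: 17.05
eef_pos: [0.4388, 0.2534, 0.0956]
tool_rot: [-3.141, -0.002, 0.028]
contact_force: [-0.7, -0.8, -0.5]
width: 0.0248
```

```bash
python3 -m handwheel '[[0,0.0057,0,0.137,0.124,0,20],[0,0,0,0,0,0,20],[0,0,0,0,0,0,20]]'
```

```text
t: 17.35
eef_pos: [0.4525, 0.2384, 0.0942]
tool_rot: [3.141, -0.001, -0.001]
contact_force: [0.0, 0.4, -0.7]
width: 0.025
```

```bash
python3 -m handwheel '[[0,0,0,0,-0.03,0,20],[0,0,0,0,0,0.15,20],[0,0,0,0,0,0.15,20],[0,0,0,0,0,0.05,20],[0,0,0,0,0,0,20],[0,0,0,0,0,0,20]]';python3 tip.py a17
```

```text
t: 17.95
eef_pos: [0.453, 0.2407, 0.0594]
tool_rot: [-3.141, 0.007, -0.001]
contact_force: [0.3, 0.3, -0.7]
width: 0.025
[0.4531 0.2408 0.0595] [-3.1411e+00  6.4000e-03 -1.0000e-03] [-0.3  0.   0.2] 0.0248
270 196
near finger min z [0.0182 0.0211 0.0277] x range 0.4331 0.4731
```

View pics/a17.png

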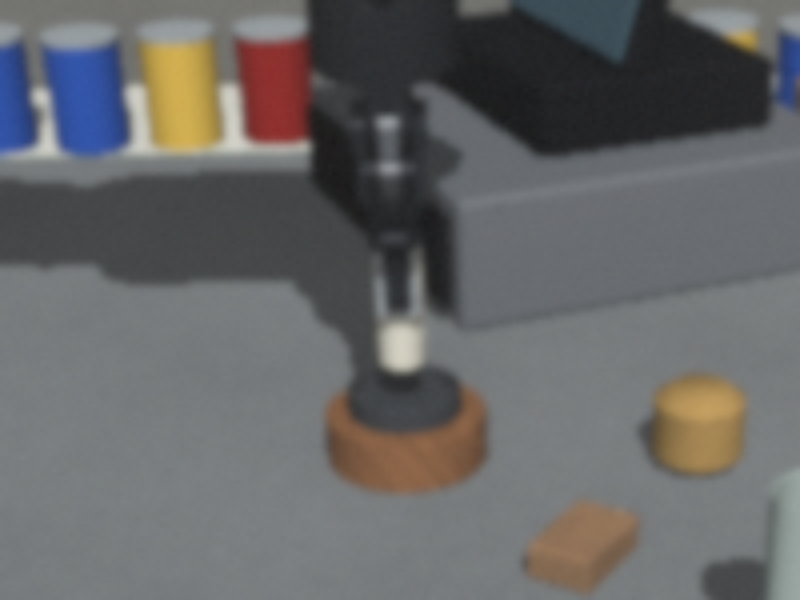

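The candle (crop (402,345)) hangs over the dish's centre (405,400). Lowering.

```bash
python3 -m handwheel '[[0,0,0,0,0,0.1,20],[0,0,0,0,0,0.08,20],[0,0,0,0,0,0,20],[0,0,0,0,0,0,20]]'; python3 -m handwheel '[[0,0,0,0,0,0.03,20],[0,0,0,0,0,0,20]]'; python3 -m handwheel '[[0,0,0,0,0,0.015,20],[0,0,0,0,0,0,20]]'
```

```text
t: 18.4
eef_pos: [0.4535, 0.2409, 0.0408]
tool_rot: [-3.141, 0.007, -0.003]
contact_force: [0.2, -0.5, -0.3]
width: 0.0249
t: 18.6
eef_pos: [0.4536, 0.241, 0.0377]
tool_rot: [-3.141, 0.006, -0.003]
contact_force: [0.2, -0.4, -0.4]
width: 0.0252
t: 18.8
eef_pos: [0.4537, 0.241, 0.0363]
tool_rot: [-3.14, 0.007, -0.004]
contact_force: [0.7, 0.0, -1.4]
width: 0.0246
```

```bash
python3 -m handwheel '[[0,0,0,-0.008,0,0.01,20],[0,0,0,0,0,0,20]]'; python3 -m handwheel '[[0,0,0,0,0,0.01,20],[0,0,0,0,0,0,20]]';  python3 -m handwheel '[[0,0,0,0,0,0.01,20],[0,0,0,0,0,0,20]]'; python3 tip.py a18
```

```text
t: 19.0
eef_pos: [0.4529, 0.241, 0.0353]
tool_rot: [-3.14, 0.007, -0.004]
contact_force: [-0.4, -0.3, -0.2]
width: 0.025
t: 19.2
eef_pos: [0.4534, 0.2412, 0.0351]
tool_rot: [-3.14, 0.006, -0.006]
contact_force: [-0.6, 0.1, -0.5]
width: 0.0252
t: 19.4
eef_pos: [0.4539, 0.2413, 0.035]
tool_rot: [-3.14, 0.006, -0.008]
contact_force: [-0.5, -0.7, -0.5]
width: 0.0255
[0.454  0.2413 0.035 ] [-3.1397  0.0064 -0.0083] [-0.3  0.  -0.4] 0.0249
271 206
near finger min z [0.0181 0.0209 0.027 ] x range 0.434 0.4739
```

View pics/a18.png

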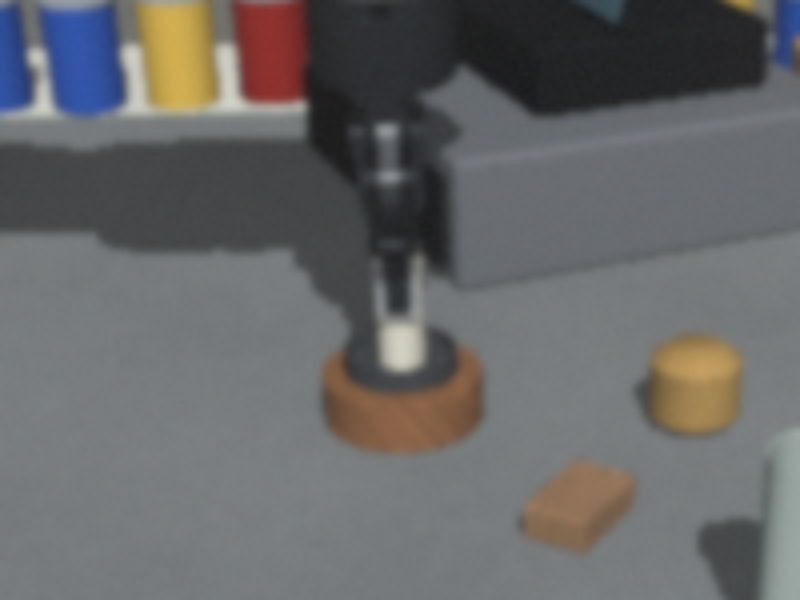

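```bash
python3 -m handwheel '[[0,-0.0015,0,-0.01,0,-0.003,20],[0,0,0,0,0,0,26],[0,0,0,0,0,0,30],[0,0,0,0,0,0,36],[0,0,0,0,0,0,44],[0,0,0,0,0,0,50],[0,0,0,0,0,0,50]]'; python3 tip.py a19
```

```text
t: 20.15
eef_pos: [0.4527, 0.2413, 0.0348]
tool_rot: [-3.14, 0.006, 0.001]
contact_force: [0.5, 0.3, 1.2]
width: 0.0499
[0.4527 0.2413 0.0348] [-3.1398e+00  6.3000e-03  7.0000e-04] [-0.3 -1.   0. ] 0.0499
271 206
near finger min z [0.0182 0.0208 0.0271] x range 0.4327 0.4727
```

View pics/a19.png

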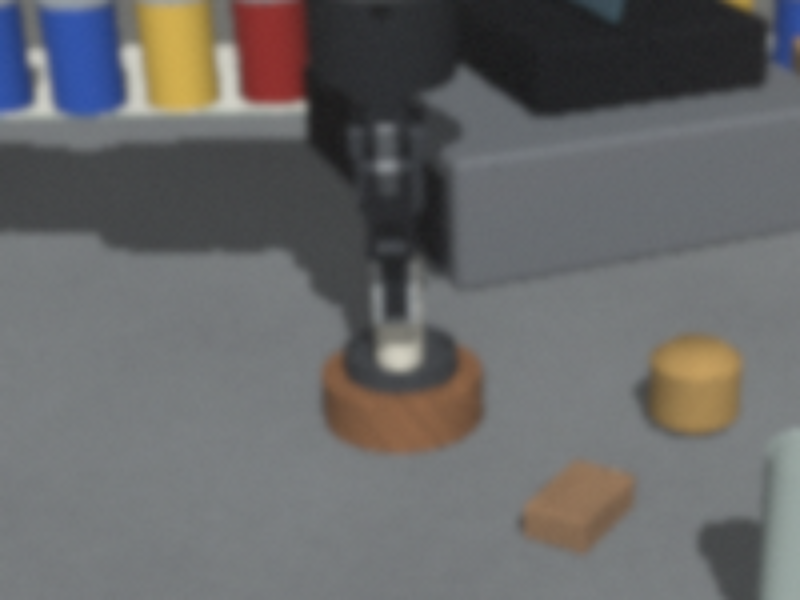

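Released. The candle stands in the dish at crop (400,355). Rising, then on to the sleeve.

```bash
python3 -m handwheel '[[0,0,0,0,0,-0.1,50],[0,0,0,0,0,-0.3,50],[0,0,0,0,0,-0.4,50],[0,0,0,0,0,-0.4,50],[0,0,0,0,0,-0.2,60],[0,0,0,0,0,0,60]]';  python3 -m handwheel '[[0,0,0,0.2,0.3,0,64],[0,0,0,0.28,0.4,0,64],[0,0,0,0.28,0.4,0,64],[0,0,0,0.28,0.4,0,64],[0,0,0,0.28,0.4,0,64],[0,0,0,0.28,0.4,0,64],[0,0,0,0.15,0.2,0,64],[0,0,0,0,0,0,64],[0,0,0,0,0,0,64]]'
python3 - <<'E'
from h import *
q,e=vision.read_camera('top'); cv2.imwrite('pics/t20.png',cv2.resize(q[170:320,130:330],None,fx=4,fy=4)[:,:,::-1])
W=cloud('top',e); w=W[255:330,140:220]
m=((w[...,2]>.095)&(w[...,2]<.112)); m[:,-0:]=m[:,-0:]
c,_=cv2.findContours(m.astype(np.uint8),cv2.RETR_EXTERNAL,cv2.CHAIN_APPROX_NONE)
for k in c:
    if cv2.contourArea(k)>40:
        (x,y),r=cv2.minEnclosingCircle(k); print('candle top',ray('top',x+140,y+255,.105).round(4),'diam',2*r*.96/556*1000)
E
```

```text
t: 20.8
eef_pos: [0.4519, 0.2407, 0.1834]
tool_rot: [-3.14, 0.006, 0.001]
contact_force: [-0.1, 0.3, -0.5]
width: 0.0604
t: 21.7
eef_pos: [0.6296, -0.0188, 0.1807]
tool_rot: [-3.138, 0.002, 0.005]
contact_force: [-0.0, 0.7, -0.2]
width: 0.064
candle top [0.4511 0.2395 0.105 ] diam 28.162506981719314
```

View pics/t20.png

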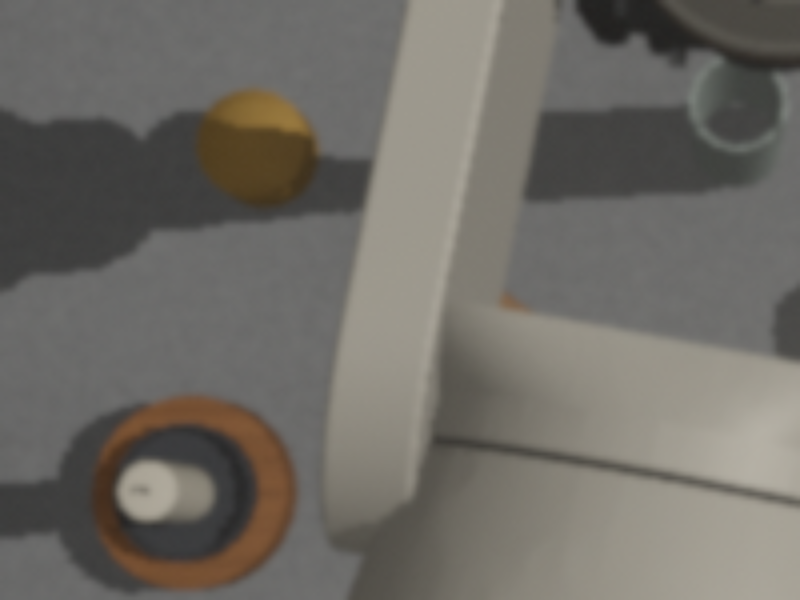

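```bash
python3 -m handwheel '[[0,-0.001,0.001,-0.016,-0.123,0,66],[0,0,0,0,0,0,66],[0,0,0,0,0,0,66],[0,0,0,0,0,0.15,66],[0,0,0,0,0,0.1,66],[0,0,0,0,0,0,66],[0,0,0,0,0,0,66]]'; python3 tip.py a21
```

```text
t: 22.45
eef_pos: [0.6257, -0.0009, 0.1537]
tool_rot: [-3.138, -0.001, 0.01]
contact_force: [-0.7, -0.5, 1.2]
width: 0.0661
[ 0.6256 -0.001   0.1536] [-3.1375e+00 -5.0000e-04  1.0500e-02] [-0.2  0.2  0.5] 0.066
374 201
near finger min z [0.018  0.024  0.0362] x range 0.6056 0.6456
```

View pics/a21.png

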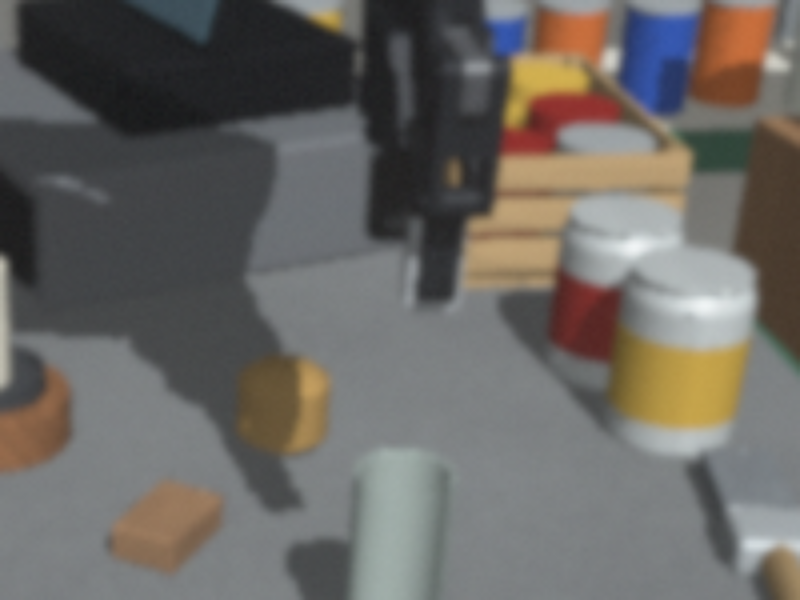

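```bash
python3 -m handwheel '[[-0.0013,0.002,0,0.024,0.05,0,66],[0,0,0,0,0,0,66],[0,0,0,0,0,0.1,66],[0,0,0,0,0,0,66]]'
```

```text
t: 22.9
eef_pos: [0.6287, -0.007, 0.1435]
tool_rot: [3.141, -0.001, 0.002]
contact_force: [0.3, 0.9, -0.0]
width: 0.0661
```

```bash
python3 -m handwheel '[[0,0,0,0,0,0.2,66],[0,0,0,0,0,0.3,66],[0,0,0,0,0,0.15,66],[0,0,0,0,0,0,66]]'; python3 tip.py a22
```

```text
t: 23.3
eef_pos: [0.6292, -0.0071, 0.077]
tool_rot: [3.141, -0.001, 0.004]
contact_force: [0.1, 0.7, -0.1]
width: 0.0658
[ 0.6296 -0.0071  0.0781] [ 3.1407e+00 -7.0000e-04  6.2000e-03] [ 0.2 -0.  -0.3] 0.066
374 242
near finger min z [0.018  0.0354 0.0722] x range 0.6096 0.6496
```

View pics/a22.png

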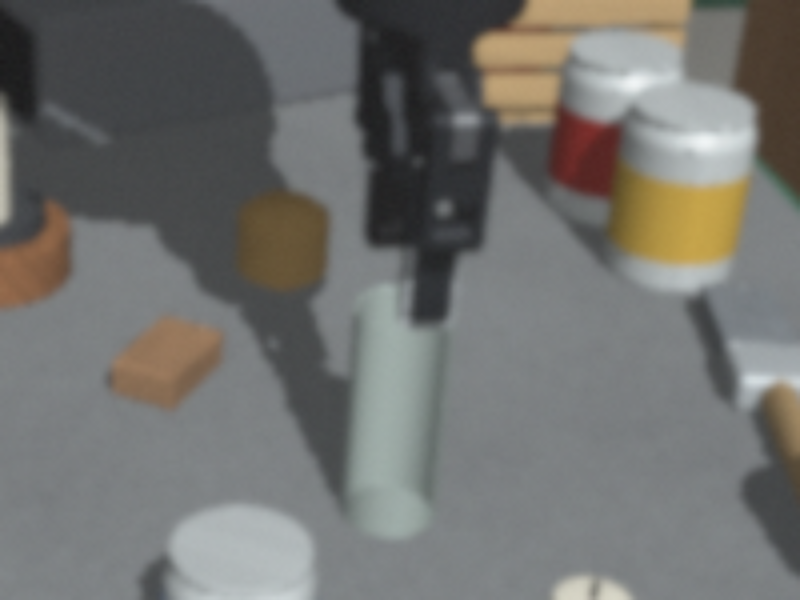

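Run:
```python
from h import *
p,d=vision.read_camera("side"); W=cloud("side",d)
for v in range(216,234,3): print(v,[tuple(int(i) for i in (1000*W[v,u]).round()) for u in range(370,392,2)])
print(manip.get_state()['tool_rot'])
for v in range(236,262,5): print(v,[tuple(int(i) for i in (1000*W[v,u]).round()) for u in range(360,390,3)])
```

```text
216 [(678, 238, 2), (682, 236, 3), (616, -42, 148), (618, -47, 151), (620, -50, 152), (623, -51, 153), (626, -52, 153), (629, -52, 153), (632, -51, 153), (637, -46, 149), (725, 234, 2)]
219 [(675, 224, 2), (680, 223, 2), (616, -42, 143), (619, -45, 144), (620, -52, 148), (623, -53, 148), (627, -51, 147), (630, -52, 148), (633, -53, 148), (638, -45, 144), (721, 221, 1)]
222 [(673, 212, 0), (677, 210, 1), (616, -44, 139), (619, -45, 139), (621, -52, 143), (624, -52, 143), (628, -47, 140), (630, -53, 143), (633, -53, 143), (713, 206, 1), (717, 205, 2)]
225 [(624, 11, 104), (628, 14, 102), (616, -45, 134), (619, -46, 134), (621, -51, 137), (624, -53, 138), (627, -52, 137), (630, -53, 137), (633, -53, 138), (710, 194, 0), (714, 192, 1)]
228 [(624, 12, 97), (628, 12, 96), (617, -44, 128), (619, -48, 130), (621, -53, 133), (625, -51, 132), (628, -52, 132), (630, -55, 133), (634, -53, 132), (706, 179, 1), (710, 177, 2)]
231 [(625, 14, 90), (628, 13, 90), (617, -47, 124), (620, -45, 123), (622, -50, 126), (626, -47, 124), (630, -46, 123), (633, -46, 123), (636, -47, 123), (703, 165, 2), (707,
[... 339 characters left out ...]
 93), (636, -26, 92), (642, -21, 89), (691, 124, 1)]
246 [(631, 110, 1), (608, -16, 78), (612, -21, 81), (616, -25, 83), (621, -26, 83), (626, -26, 83), (631, -27, 83), (636, -26, 82), (643, -22, 80), (686, 104, 1)]
251 [(626, 86, 3), (608, -15, 67), (612, -20, 70), (617, -25, 73), (622, -26, 73), (626, -27, 74), (632, -26, 72), (637, -26, 73), (644, -21, 69), (681, 84, 2)]
256 [(606, -6, 51), (609, -15, 57), (613, -23, 62), (617, -24, 62), (622, -26, 63), (627, -27, 64), (632, -27, 63), (639, -24, 61), (645, -19, 57), (677, 67, 1)]
261 [(607, -5, 40), (609, -17, 48), (613, -23, 51), (617, -27, 54), (623, -26, 53), (628, -27, 53), (634, -25, 51), (639, -25, 51), (647, -17, 45), (672, 48, 2)]
```

The depth puts the finger at x≈0.627 and the sleeve at (0.6275, −0.006), so they are aligned. Lowering and gripping.

```bash
python3 -m handwheel '[[0,-0.0017,0,-0.02,0,0.1,66],[0,0,0,0,0,0.2,66],[0,0,0,0,0,0.2,66],[0,0,0,0,0,0,66]]'; python3 -m handwheel '[[0,0,0,0,0,0,60],[0,0,0,0,0,0,54],[0,0,0,0,0,0,50],[0,0,0,0,0,0,46],[0,0,0,0,0,0,42],[0,0,0,0,0,0,38],[0,0,0,0,0,0,38],[0,0,0,0,0,0,38]]' 35; python3 tip.py a23
```

```text
t: 23.8
eef_pos: [0.6303, -0.0075, 0.0313]
tool_rot: [3.14, -0.001, 0.009]
contact_force: [0.9, 1.0, -0.9]
width: 0.066
t: 24.6
eef_pos: [0.6322, -0.0077, 0.0361]
tool_rot: [3.139, -0.0, 0.017]
contact_force: [-0.3, -0.9, 0.0]
width: 0.0424
[ 0.6322 -0.0077  0.036 ] [ 3.1387e+00 -5.0000e-04  1.7200e-02] [ 0.1  0.5 -1.1] 0.0424
374 263
near finger min z [0.0182 0.0396 0.0743] x range 0.6122 0.6522
```

View pics/a23.png

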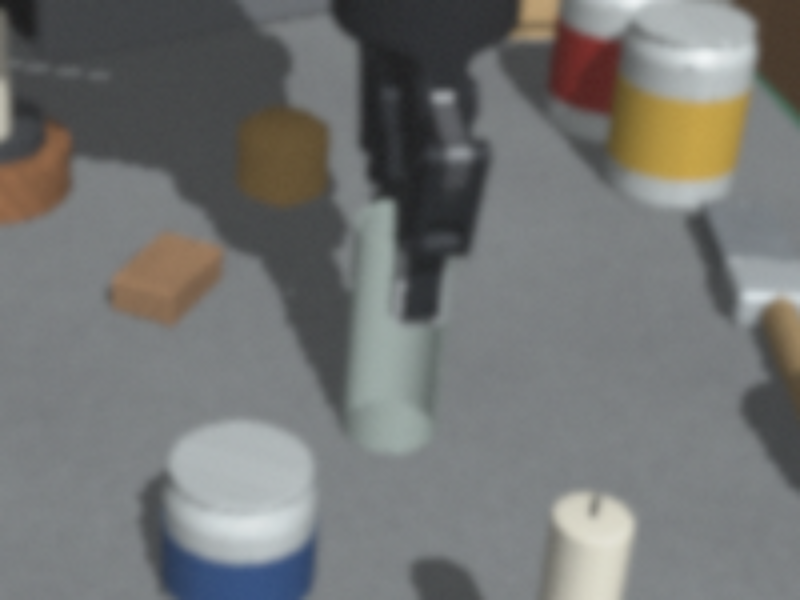

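Gripped at 42.4 mm. The arm drifted up and tilted slightly during the hold rows. Lifting and checking.

```bash
python3 -m handwheel '[[0,0,0,0,0,-0.05,38],[0,0,0,0,0,-0.2,38],[0,0,0,0,0,-0.35,38],[0,0,0,0,0,-0.35,38],[0,0,0,0,0,-0.35,38],[0,0,0,0,0,-0.15,38],[0,0,0,0,0,0,38]]'; python3 -c "
from h import *
p,d=vision.read_camera('side'); cv2.imwrite('pics/b24.png',p[:,:,::-1]); print(manip.get_state()['eef_pos'],manip.get_state()['tool_rot'])"
```

```text
t: 25.35
eef_pos: [0.6296, -0.0072, 0.1874]
tool_rot: [3.139, -0.001, 0.014]
contact_force: [0.5, -0.5, -0.3]
width: 0.0424
[ 0.6293796  -0.00718684  0.18629999] [ 3.13915546e+00 -4.40674184e-04  1.27030709e-02]
```

View pics/b24.png

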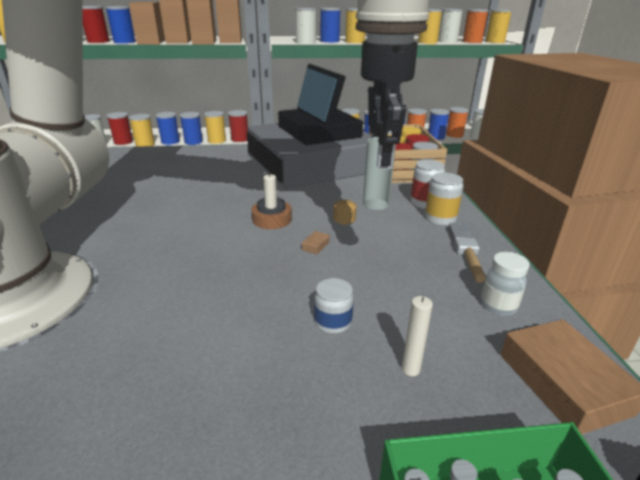

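The sleeve is in the air at (377,180), upright, and the candle stands in the dish at (270,192). Moving over the stand.

```bash
python3 -m handwheel '[[0,0,0,-0.1,-0.15,0,38],[0,0,0,-0.2,-0.3,0,38],[0,0,0,-0.26,-0.37,0,38],[0,0,0,-0.26,-0.37,0,38],[0,0,0,-0.26,-0.37,0,38],[0,0,0,-0.26,-0.37,0,38],[0,0,0,-0.2,-0.28,0,38],[0,0,0,-0.1,-0.15,0,38],[0,0,0,0,0,0,38],[0,0,0,0,0,0,38]]'
```

```text
t: 26.4
eef_pos: [0.449, 0.2393, 0.1706]
tool_rot: [3.138, 0.0, -0.017]
contact_force: [0.7, -0.3, -0.3]
width: 0.0425
```

```bash
python3 -m handwheel '[[0,0.0065,0,0.07,-0.015,0,38],[0,0,0,0,0,0,38],[0,0,0,0,0,0,38]]'
cat > look.py <<'E'
from h import *
import sys
n=sys.argv[1]
p,d=vision.read_camera('side'); q,e=vision.read_camera('top'); s=manip.get_state(); print(s['eef_pos'].round(4),s['tool_rot'].round(4),s['width'])
np.savez('pics/last.npz',p=p,d=d,q=q,e=e)
a=cv2.resize(p[60:240,210:340],None,fx=3.1,fy=3.1); b=cv2.resize(q[225:345,110:240],(390,360)); b=cv2.copyMakeBorder(b,0,a.shape[0]-360,0,0,cv2.BORDER_CONSTANT)
cv2.imwrite(f'pics/{n}.png',np.hstack([a,b])[:,:,::-1])
E
python3 look.py c25
```

```text
t: 26.7
eef_pos: [0.457, 0.2394, 0.1691]
tool_rot: [3.137, -0.003, 0.016]
contact_force: [-0.0, 0.1, -0.7]
width: 0.0425
[0.4569 0.2395 0.1692] [ 3.1368e+00 -2.7000e-03  1.5600e-02] 0.04260462022798266
```

View pics/c25.png

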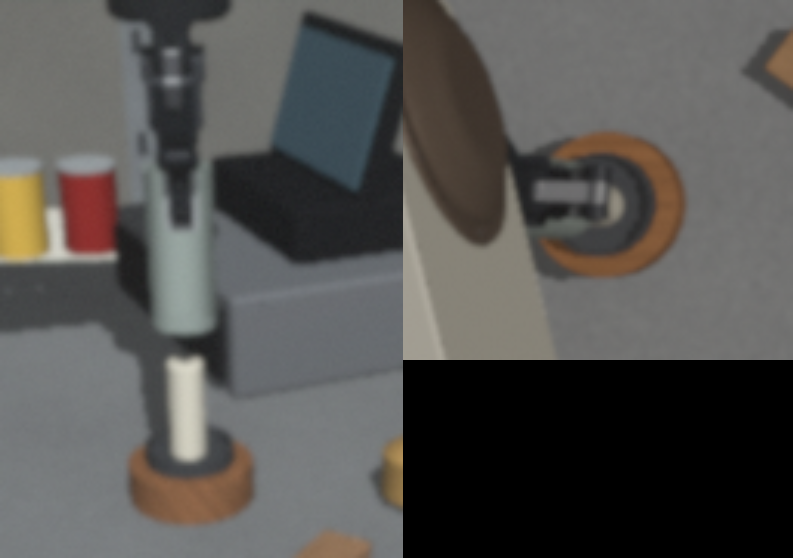

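```bash
cat > ctr.py <<'E'
from h import *
z=np.load('pics/last.npz'); W=cloud('side',z['d'])
def band(lo,hi,name,r=.05):
    m=(W[...,2]>lo)&(W[...,2]<hi)&(np.hypot(W[...,0]-.453,W[...,1]-.241)<r)
    P=W[m]; 
    if len(P)<20: print(name,len(P)); return
    # algebraic circle fit via lstsq
    A=np.c_[2*P[:,:2],np.ones(len(P))]; s=np.linalg.lstsq(A,(P[:,:2]**2).sum(1),rcond=None)[0]
    print(name,len(P),'x',np.percentile(P[:,0],[2,98]).round(4),'ymin',np.percentile(P[:,1],3).round(4),'fit',s[:2].round(4),'R',np.sqrt(s[2]+s[0]**2+s[1]**2).round(4))
import sys
for a in sys.argv[1:]:
    n,lo,hi,r=a.split(','); band(float(lo),float(hi),n,float(r))
E
python3 ctr.py sleeve,.14,.165,.05 sleevehi,.165,.19,.05 candle,.06,.1,.025 stand,.005,.025,.06 dish,.034,.042,.06
```

```text
sleeve 247 x [0.4314 0.4739] ymin 0.2179 fit [0.4524 0.2398] R 0.0208
sleevehi 252 x [0.4319 0.4731] ymin 0.2171 fit [0.4521 0.239 ] R 0.0205
candle 206 x [0.4381 0.4628] ymin 0.2272 fit [0.4505 0.2402] R 0.0113
stand 323 x [0.4091 0.4946] ymin 0.1968 fit [0.4512 0.242 ] R 0.0441
dish 222 x [0.4231 0.479 ] ymin 0.21 fit [0.4513 0.2393] R 0.0267
```

Sleeve axis (0.4523, 0.2397), candle (0.4505, 0.2402): 2 mm off, against 6.5 mm of clearance. Trimming and lowering.

```bash
python3 -m handwheel '[[0,0,0,-0.015,-0.005,0,38],[0,0,0,0,0,0.15,38],[0,0,0,0,0,0.1,38],[0,0,0,0,0,0,38]]'; python3 look.py c26; python3 ctr.py sleeve,.115,.155,.05 candle,.06,.09,.025
```

```text
t: 27.2
eef_pos: [0.4561, 0.2393, 0.1436]
tool_rot: [3.137, -0.005, 0.016]
contact_force: [-0.5, 0.8, 0.9]
width: 0.0423
[0.4565 0.2395 0.1448] [ 3.1374 -0.0049  0.0185] 0.042452864333783716
sleeve 384 x [0.4306 0.4727] ymin 0.2177 fit [0.4515 0.2397] R 0.0209
candle 150 x [0.4385 0.4629] ymin 0.2284 fit [0.4507 0.2404] R 0.0115
```

View pics/c26.png

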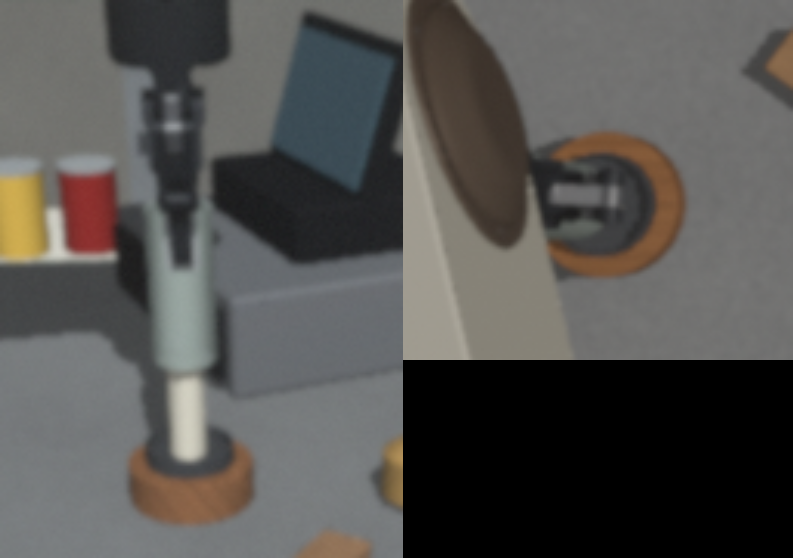

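```bash
python3 -m handwheel '[[0,-0.0008,0,-0.008,-0.005,0.1,38],[0,0,0,0,0,0.15,38],[0,0,0,0,0,0.15,38],[0,-0.0005,0,-0.003,0,0.15,38],[0,0,0,0,0,0.05,38],[0,0,0,0,0,0,38]]'; python3 look.py c27; python3 ctr.py sleeve,.075,.12,.05
```

```text
t: 27.9
eef_pos: [0.4566, 0.2402, 0.083]
tool_rot: [3.139, -0.005, 0.015]
contact_force: [-0.2, 1.1, 0.2]
width: 0.0422
[0.457  0.2404 0.0839] [ 3.1389 -0.0047  0.0172] 0.042390248822325394
sleeve 389 x [0.4308 0.4729] ymin 0.2184 fit [0.4521 0.2403] R 0.0208
```

View pics/c27.png

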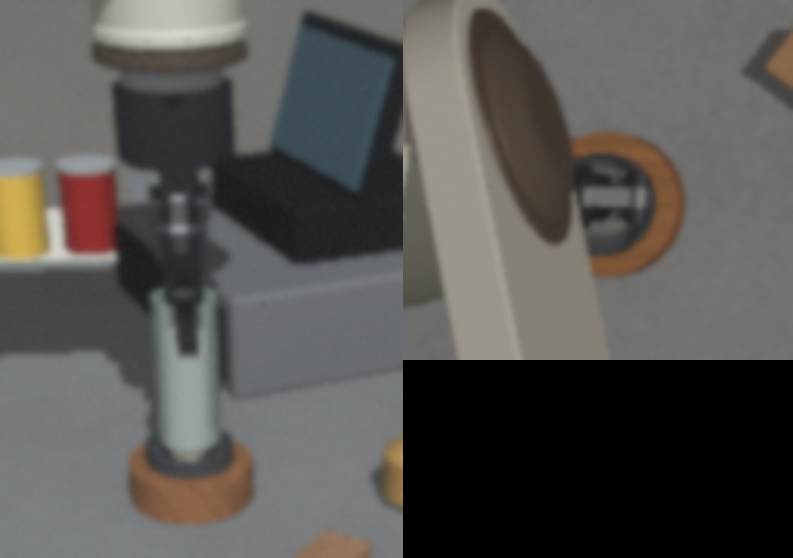

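```bash
python3 -m handwheel '[[0,0,0,-0.01,0,0.08,38],[0,0,0,-0.003,0,0.03,38],[0,0,0,0,0,0,38]]'; python3 -m handwheel '[[0,0,0,-0.003,0,0.02,38],[0,0,0,0,0,0.01,38]]'; python3 look.py c28; python3 ctr.py sleeve,.075,.12,.05
```

```text
t: 28.3
eef_pos: [0.4565, 0.2407, 0.0734]
tool_rot: [3.14, -0.005, 0.021]
contact_force: [-0.3, -0.5, -0.5]
width: 0.0425
t: 28.5
eef_pos: [0.4563, 0.2407, 0.0706]
tool_rot: [3.14, -0.005, 0.022]
contact_force: [0.3, 0.3, -0.8]
width: 0.0424
[0.4564 0.2407 0.0706] [ 3.1398 -0.0048  0.0215] 0.04249075250138329
sleeve 376 x [0.4306 0.4724] ymin 0.2087 fit [0.4519 0.2325] R 0.0169
```

View pics/c28.png

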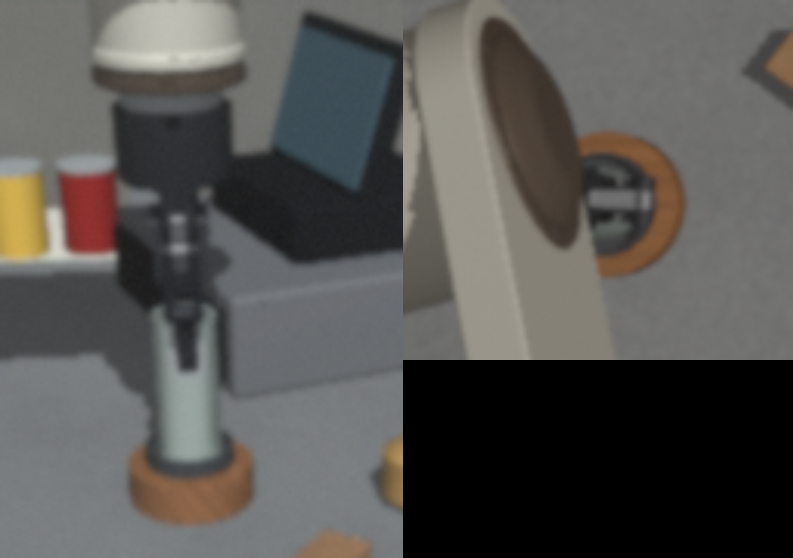

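```bash
python3 -m handwheel '[[0,-0.0013,0,-0.005,0,0.01,38]]'; python3 -m handwheel '[[0,0,0,0,0,0.01,38]]'; python3 -m handwheel '[[0,0,0,0,0,0.01,38]]'; python3 -m handwheel '[[0,0,0,0,0,0.01,38]]'; python3 look.py c29; python3 ctr.py sleeve,.085,.12,.03 sleevetop,.134,.15,.03
```

```text
t: 28.7
eef_pos: [0.4564, 0.2409, 0.0702]
tool_rot: [3.14, -0.005, 0.017]
contact_force: [-1.0, -1.0, 14.3]
width: 0.0422
t: 28.8
eef_pos: [0.4569, 0.241, 0.0702]
tool_rot: [3.14, -0.005, 0.019]
contact_force: [-5.1, -2.5, 17.2]
width: 0.0422
t: 28.9
eef_pos: [0.4572, 0.241, 0.0703]
tool_rot: [3.141, -0.004, 0.02]
contact_force: [-7.0, 0.1, 13.0]
width: 0.0422
t: 29.0
eef_pos: [0.4573, 0.2411, 0.0702]
tool_rot: [3.141, -0.005, 0.021]
contact_force: [-6.3, -2.7, 15.6]
width: 0.0426
[0.4572 0.2411 0.0702] [ 3.1408 -0.0045  0.0205] 0.04273932713446801
sleeve 274 x [0.4316 0.4733] ymin 0.2145 fit [0.4526 0.2365] R 0.0185
sleevetop 105 x [0.4319 0.4735] ymin 0.2134 fit [0.453  0.2393] R 0.0226
```

View pics/c29.png

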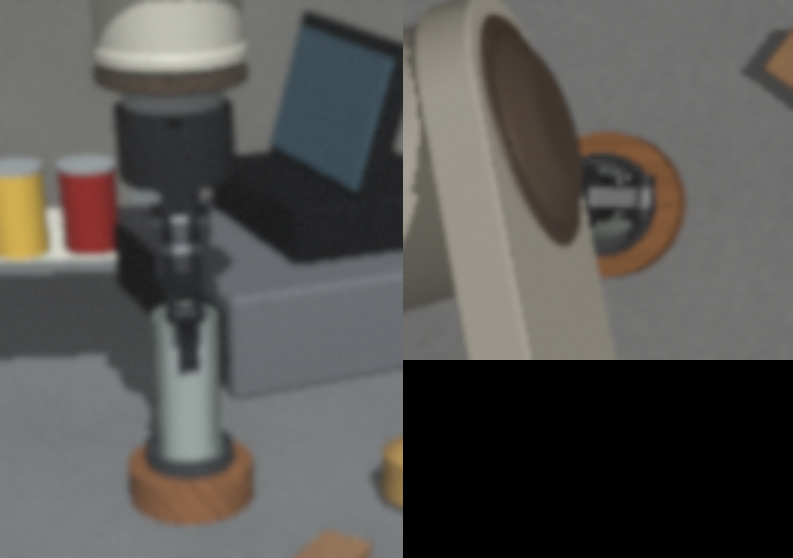

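The sleeve is seated on the dish floor: z stalled at 0.070, against 0.071 predicted, with 15 N of reaction. Relaxing, then opening.

```bash
python3 -m handwheel '[[0,-0.001,0,-0.006,0,-0.003,38],[0,0,0,0,0,0,38]]'; python3 -m handwheel '[[0,0,0,0,0,0,44],[0,0,0,0,0,0,47],[0,0,0,0,0,0.01,52],[0,0,0,0,0,0.01,58],[0,0,0,0,0,0.01,64],[0,0,0,0,0,0.01,66]]'; python3 look.py c30
```

```text
t: 29.3
eef_pos: [0.4568, 0.2411, 0.0711]
tool_rot: [3.141, -0.005, 0.016]
contact_force: [0.1, 0.4, -1.4]
width: 0.0425
t: 29.9
eef_pos: [0.4569, 0.2412, 0.0665]
tool_rot: [3.141, -0.004, 0.016]
contact_force: [1.0, 0.1, 0.5]
width: 0.0657
[0.4568 0.2411 0.0664] [ 3.141  -0.0045  0.0156] 0.06591686492363287
```

View pics/c30.png

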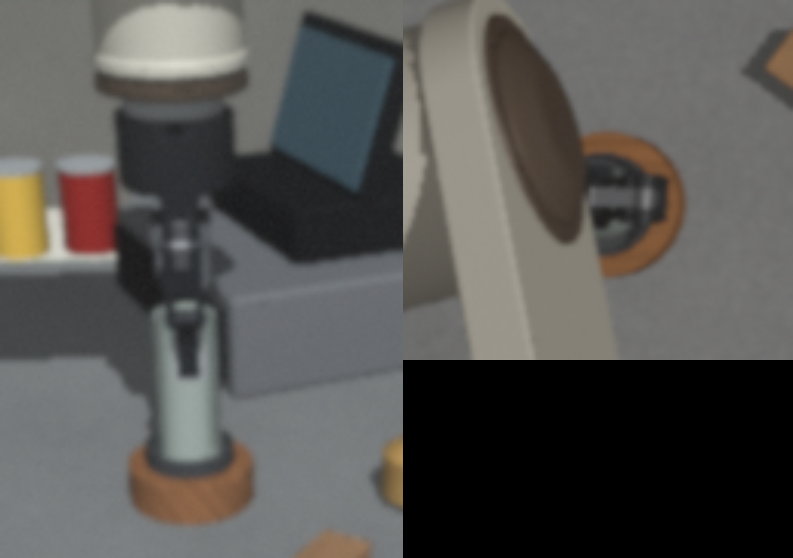

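```bash
python3 -m handwheel '[[0,0,0,0,0,-0.1,66],[0,0,0,0,0,-0.25,66],[0,0,0,0,0,-0.4,66],[0,0,0,0,0,-0.4,66],[0,0,0,0,0,-0.2,68],[0,0,0,0,0,0,70]]';  python3 -m handwheel '[[0,0,0,0.25,0,0,70],[0,0,0,0.4,0.05,0,70],[0,0,0,0.4,0.05,0,70],[0,0,0,0.3,0.05,0,70],[0,0,0,0.1,0,0,70],[0,0,0,0,0,0,70]]'; python3 look.py c31; python3 ctr.py sleeve,.07,.1,.05 sleevehi,.11,.135,.05 stand,.005,.025,.06
```

```text
t: 30.6
eef_pos: [0.4546, 0.2409, 0.2099]
tool_rot: [3.141, -0.005, 0.016]
contact_force: [-0.7, -0.8, -1.1]
width: 0.0697
t: 31.2
eef_pos: [0.6035, 0.2251, 0.2118]
tool_rot: [-3.141, 0.002, -0.017]
contact_force: [0.3, 0.1, -0.9]
width: 0.0699
[0.6022 0.2255 0.2123] [-3.1412e+00  1.2000e-03 -1.7000e-02] 0.07039116206485925
sleeve 261 x [0.431  0.4734] ymin 0.2195 fit [0.4519 0.2415] R 0.0208
sleevehi 284 x [0.4311 0.4729] ymin 0.2196 fit [0.452  0.2415] R 0.0208
stand 315 x [0.4093 0.4949] ymin 0.1969 fit [0.4512 0.2424] R 0.0443
```

View pics/c31.png

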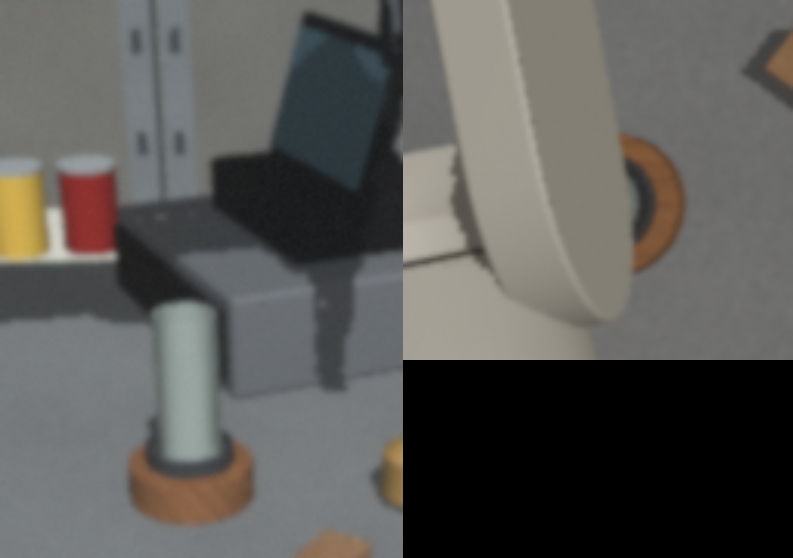

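The sleeve stands vertical inside the dish rim, with its axis at (0.452, 0.2415) both low and high. Last part: the hood at (0.6135, 0.2185).

```bash
python3 -m handwheel '[[0,-0.0034,0,0.11,0.07,0,70],[0,0,0,0,0,0,70],[0,0,0,0,0,0.2,70],[0,0,0,0,0,0.3,70],[0,0,0,0,0,0.3,70],[0,0,0,0,0,0.2,70],[0,0,0,0,0,0,70]]'; python3 tip.py a32
```

```text
t: 32.0
eef_pos: [0.6061, 0.2223, 0.1138]
tool_rot: [-3.139, -0.006, -0.008]
contact_force: [-0.3, -0.3, -0.5]
width: 0.0701
[0.6067 0.2225 0.1155] [-3.1386 -0.0061 -0.0109] [-0.   0.4  1.7] 0.07
342 173
near finger min z [0.0184 0.0225 0.0303] x range 0.5867 0.6267
```

View pics/a32.png

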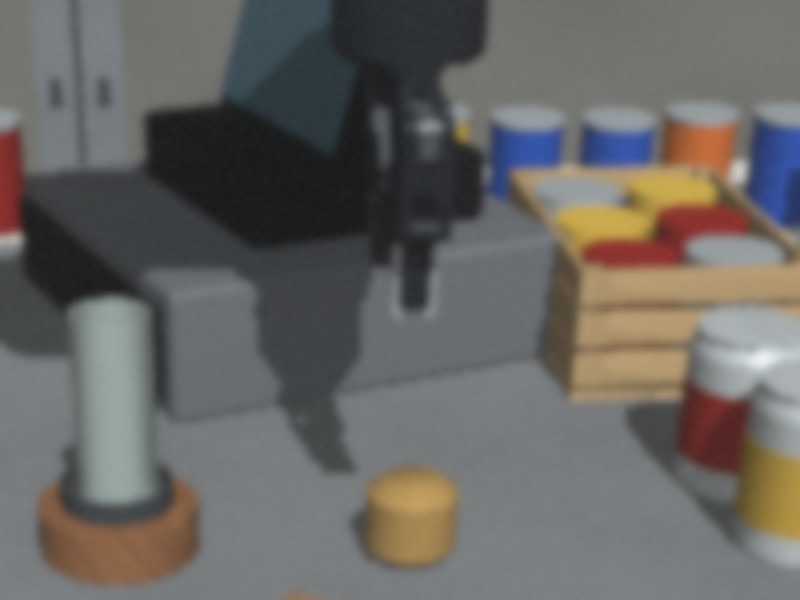

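```bash
python3 -m handwheel '[[-0.001,-0.0022,0.002,0.075,0.04,0,70],[0,0,0,0,0,0,70],[0,0,0,0,0,0.25,70],[0,0,0,0,0,0.2,70],[0,0,0,0,0,0.05,70],[0,0,0,0,0,0,70]]'; python3 tip.py a33
```

```text
t: 32.65
eef_pos: [0.6181, 0.2194, 0.0733]
tool_rot: [-3.139, 0.005, -0.017]
contact_force: [0.3, 0.5, 0.2]
width: 0.0699
[0.6183 0.2195 0.0738] [-3.1392  0.0045 -0.0177] [ 0.4 -0.6 -0.8] 0.07
347 191
near finger min z [0.0181 0.023  0.0315] x range 0.5984 0.6383
```

View pics/a33.png

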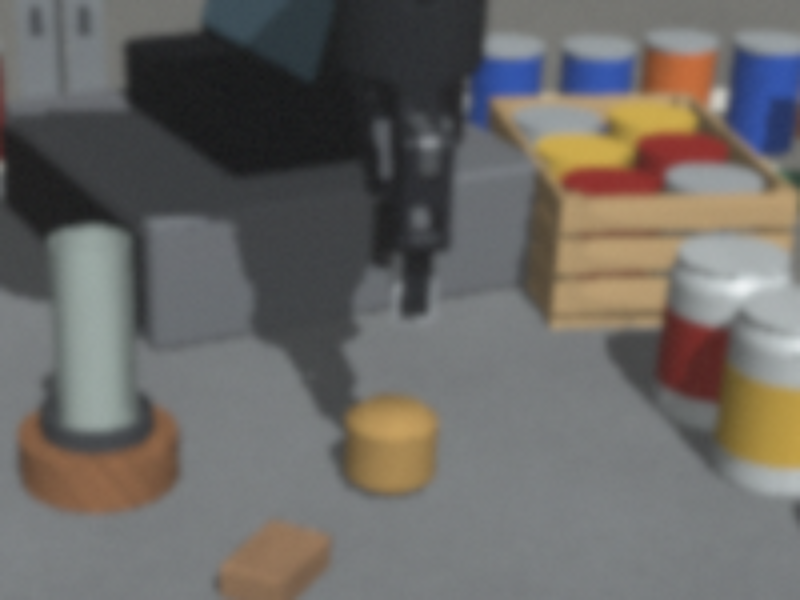

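```bash
python3 -m handwheel '[[0,-0.0036,0,-0.047,0.01,0,70],[0,0,0,0,0,0.15,70],[0,-0.0005,0,0,0,0.15,70],[0,-0.0005,0,0,0,0.1,70]]'; python3 tip.py a34
```

```text
t: 33.1
eef_pos: [0.615, 0.219, 0.0354]
tool_rot: [-3.138, 0.004, -0.002]
contact_force: [-0.2, 0.4, -0.1]
width: 0.0702
[0.6142 0.2187 0.0335] [-3.1384e+00  4.6000e-03  1.7000e-03] [-1.1  0.1 -2.4] 0.0701
344 208
near finger min z [0.0188 0.0227 0.0312] x range 0.5942 0.6342
```

View pics/a34.png

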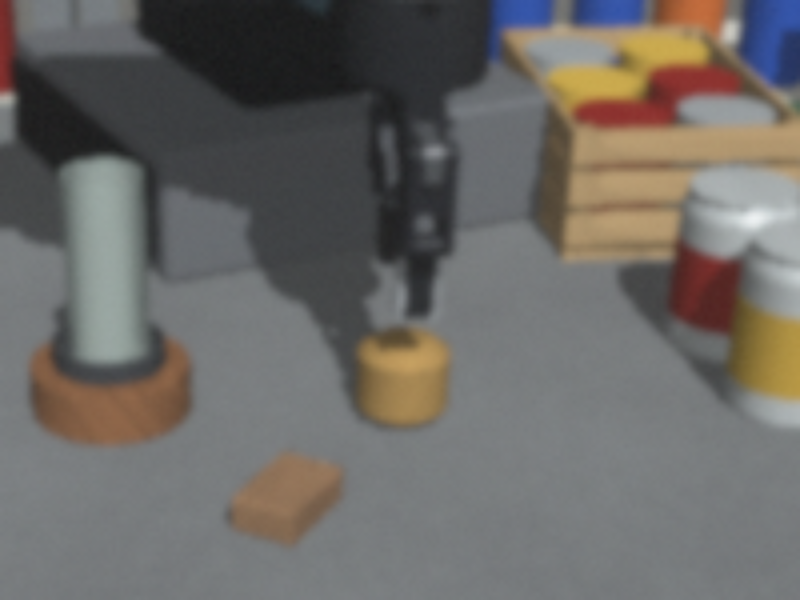

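```bash
python3 -m handwheel '[[-0.001,0,0,0,0,0.1,70],[0,-0.0003,0,0,0,0.15,70],[0,-0.0003,0,0,0,0.15,70],[0,-0.0003,0,0,0,0.1,70]]'; python3 tip.py a35
```

```text
t: 33.55
eef_pos: [0.6141, 0.2188, -0.0205]
tool_rot: [3.141, -0.004, -0.006]
contact_force: [-0.3, -0.1, -0.2]
width: 0.07
[ 0.6134  0.2186 -0.0221] [ 3.1409 -0.0046 -0.0096] [-1.7 -0.9 -2.8] 0.0702
343 217
near finger min z [0.0185 0.0259 0.0348] x range 0.5934 0.6334
```

View pics/a35.png

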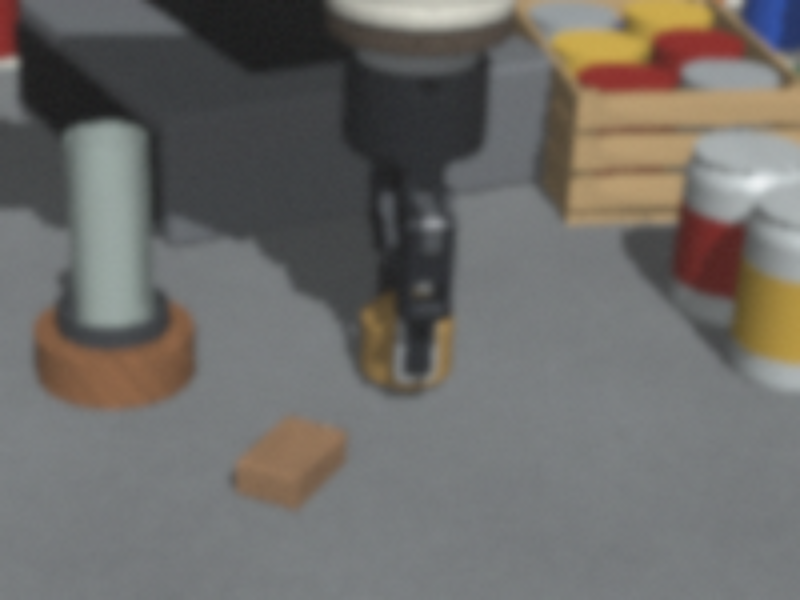

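```bash
python3 -c "
from h import *
for z in (0.005,.015,.025): print(proj('side',[.613,.176,z]))"; python3 -m handwheel '[[0,0.001,0,0,0,0.03,62],[0,0,0,0,0,0.005,58],[0,0,0,0,0,0.005,54]]'; python3 -m handwheel '[[0,0,0,0,0,0.003,48],[0,0,0,0,0,0,46],[0,0,0,0,0,0,46],[0,0,0,0,0,0,46]]' 50; python3 tip.py a36
```

```text
[346.49129981 228.9227319 ]
[346.68441461 224.87362017]
[346.8796625 220.779783 ]
t: 33.9
eef_pos: [0.6135, 0.2186, -0.0267]
tool_rot: [3.141, -0.005, -0.005]
contact_force: [-0.5, 0.4, 0.8]
width: 0.0538
t: 34.3
eef_pos: [0.6143, 0.2188, -0.0255]
tool_rot: [3.141, -0.005, -0.001]
contact_force: [0.1, -1.0, -1.3]
width: 0.0508
[ 0.6143  0.2188 -0.0254] [ 3.1414e+00 -4.6000e-03 -1.0000e-03] [ 0.5 -0.6 -0.5] 0.0506
344 217
near finger min z [0.018  0.0225 0.0293] x range 0.5943 0.6342
```

View pics/a36.png

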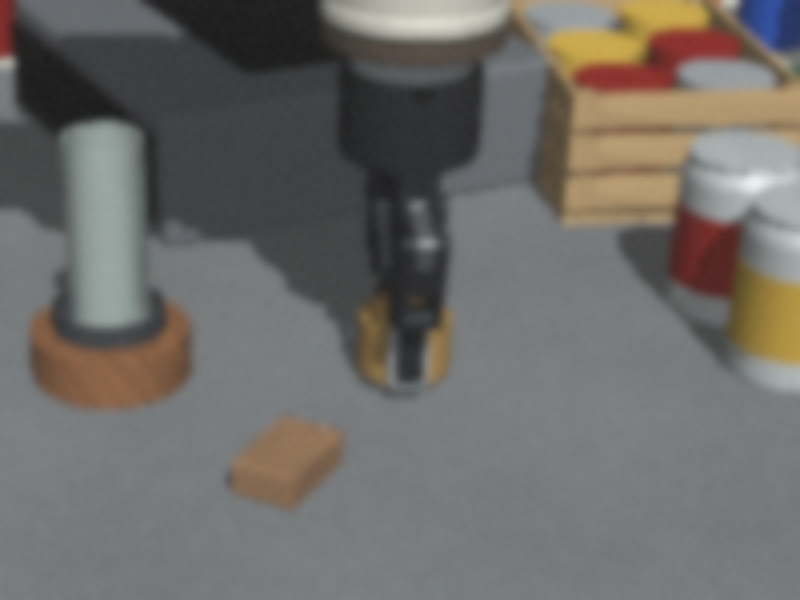

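Gripped at 50.7 mm (the hood is 52), tool level. Lifting to well above the sleeve rim.

```bash
python3 -m handwheel '[[0,0,0,0,0,-0.05,46],[0,0,0,0,0,-0.2,46],[0,0,0,0,0,-0.35,46],[0,0,0,0,0,-0.4,46],[0,0,0,0,0,-0.4,46],[0,0,0,0,0,-0.4,46],[0,0,0,0,0,-0.1,46],[0,0,0,0,0,0,46]]'; python3 tip.py a37
```

```text
t: 35.15
eef_pos: [0.6132, 0.2186, 0.1731]
tool_rot: [3.141, -0.005, -0.004]
contact_force: [-0.3, 0.0, -1.7]
width: 0.0506
[0.6131 0.2185 0.1725] [ 3.1408 -0.0046 -0.0045] [-0.  -0.4 -1.1] 0.0505
346 147
near finger min z [0.209  0.2139 0.2214] x range 0.5932 0.6331
```

View pics/a37.png

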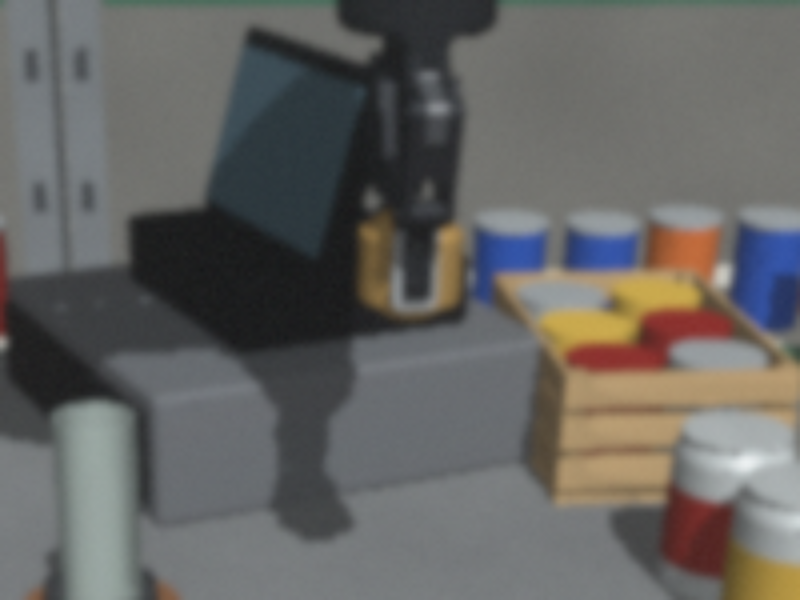

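```bash
python3 -m handwheel '[[0,0,0,-0.1,0,0,46],[0,0,0,-0.25,-0.05,0,46],[0,0,0,-0.35,-0.05,0,46],[0,0,0,-0.35,-0.05,0,46],[0,0,0,-0.3,-0.05,0,46],[0,0,0,-0.15,0,0,46],[0,0,0,-0.05,0,0,46],[0,0,0,0,0,0,46]]'
```

```text
t: 36.0
eef_pos: [0.444, 0.2375, 0.1598]
tool_rot: [3.135, -0.005, -0.033]
contact_force: [1.1, 0.7, -0.1]
width: 0.0503
```

```bash
python3 -m handwheel '[[0.002,0.0062,0,0.08,-0.035,0,46],[0,0,0,0,0,0,46],[0,0,0,0,0,0,46]]'; python3 look.py c38; python3 ctr.py hood,.195,.215,.05 sleeve,.07,.13,.05
```

```text
t: 36.3
eef_pos: [0.454, 0.2408, 0.1582]
tool_rot: [-3.141, 0.007, 0.002]
contact_force: [-0.7, 0.5, -0.9]
width: 0.0507
[0.4539 0.2408 0.1584] [-3.1414e+00  6.7000e-03  1.7000e-03] 0.05092838454477446
hood 231 x [0.4298 0.4783] ymin 0.2024 fit [0.4534 0.2278] R 0.0208
sleeve 548 x [0.4312 0.473 ] ymin 0.2192 fit [0.452  0.2415] R 0.0208
```

View pics/c38.png

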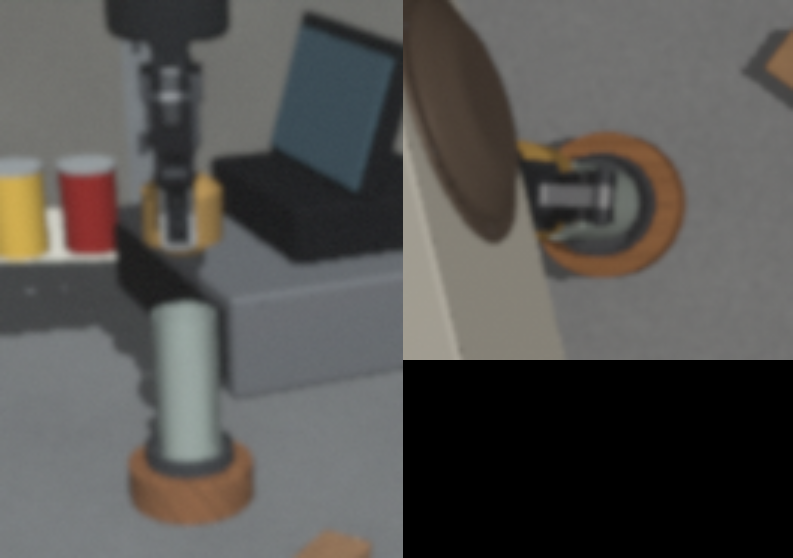

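The hood is at x≈0.454 and the sleeve at 0.452, so a 1.5–2 mm trim, then down to just above the rim.

```bash
python3 -m handwheel '[[0,0,0,-0.018,-0.007,0,46],[0,0,0,0,0,0.15,46],[0,0,0,0,0,0.15,46],[0,0,0,0,0,0.05,46]]'; python3 look.py c39; python3 ctr.py hood,.165,.19,.05 sleeve,.07,.13,.05
```

```text
t: 36.8
eef_pos: [0.4527, 0.2416, 0.1231]
tool_rot: [-3.141, 0.008, -0.0]
contact_force: [-0.6, 0.8, 0.1]
width: 0.0507
[0.4529 0.2417 0.1238] [-3.1408e+00  7.6000e-03 -7.0000e-04] 0.050124221498210254
hood 291 x [0.4284 0.477 ] ymin 0.202 fit [0.4517 0.2261] R 0.0199
sleeve 552 x [0.431 0.473] ymin 0.2193 fit [0.4519 0.2417] R 0.021
```

View pics/c39.png

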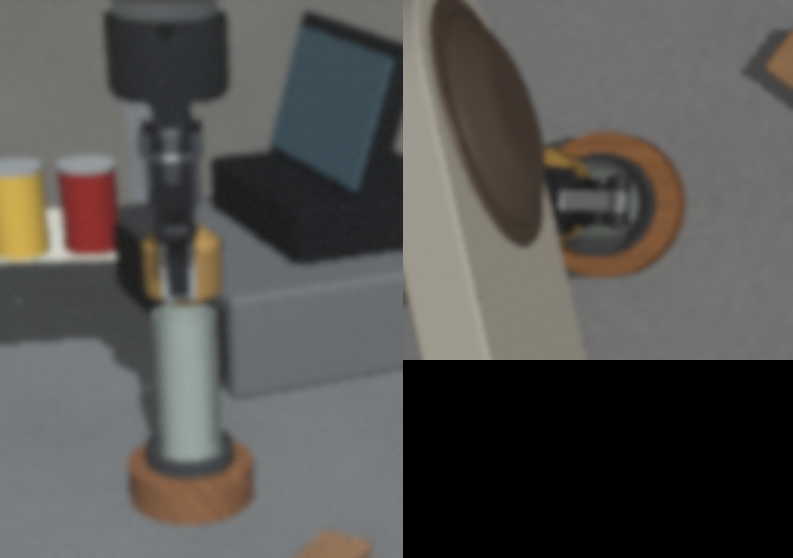

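Hood x 0.4527, sleeve 0.452, y's equal: centred. Lowering slowly.

```bash
python3 -m handwheel '[[0,0,0,-0.005,0,0.06,46],[0,0,0,0,0,0.04,46]]'; python3 -m handwheel '[[0,0,0,-0.003,0,0.03,46],[0,0,0,0,0,0,46]]'; python3 look.py c40
```

```text
t: 37.1
eef_pos: [0.453, 0.242, 0.1147]
tool_rot: [-3.14, 0.008, -0.004]
contact_force: [-0.7, 0.8, -0.8]
width: 0.0503
t: 37.3
eef_pos: [0.4527, 0.242, 0.1114]
tool_rot: [-3.14, 0.008, -0.004]
contact_force: [0.1, -0.2, -1.1]
width: 0.0504
[0.4529 0.242  0.1118] [-3.1399  0.0076 -0.0045] 0.050422582116380406
```

View pics/c40.png

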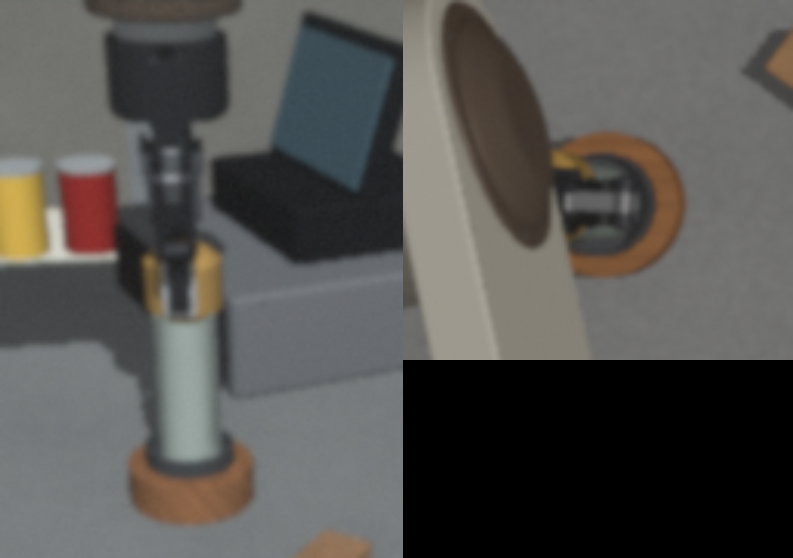

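The plug is going into the sleeve without force. About 5 mm left, continuing in millimetres.

```bash
python3 -m handwheel '[[0,-0.0008,0,-0.004,0.003,0.03,46]]'; python3 -m handwheel '[[0,0,0,0,0,0.015,46]]'; python3 -m handwheel '[[0,0,0,0,0,0.01,46]]'; python3 -m handwheel '[[0,0,0,0,0,0.008,46]]'
```

```text
t: 37.5
eef_pos: [0.4528, 0.2419, 0.1092]
tool_rot: [-3.14, 0.008, -0.002]
contact_force: [-0.1, -0.3, -0.9]
width: 0.0508
t: 37.6
eef_pos: [0.4527, 0.2418, 0.1075]
tool_rot: [-3.14, 0.008, -0.001]
contact_force: [0.6, -0.0, -1.0]
width: 0.0506
t: 37.7
eef_pos: [0.4527, 0.2418, 0.1064]
tool_rot: [-3.14, 0.008, -0.001]
contact_force: [-0.6, 0.7, -0.4]
width: 0.0505
t: 37.8
eef_pos: [0.4527, 0.2418, 0.1055]
tool_rot: [-3.14, 0.008, -0.001]
contact_force: [0.5, -0.9, 1.2]
width: 0.0506
```

```bash
python3 -m handwheel '[[0,0,0,0,0,0.006,46]]'; python3 -m handwheel '[[0,0,0,0,0,0.006,46]]'; python3 -m handwheel '[[0,0,0,0,0,0.006,46]]'; python3 look.py c41; python3 ctr.py hood,.145,.165,.05 sleeve,.07,.13,.05
```

```text
t: 37.9
eef_pos: [0.453, 0.2418, 0.1054]
tool_rot: [-3.14, 0.008, -0.003]
contact_force: [-2.4, -1.6, 12.0]
width: 0.0509
t: 38.0
eef_pos: [0.4533, 0.2419, 0.1054]
tool_rot: [-3.139, 0.008, -0.004]
contact_force: [-2.4, -2.0, 9.0]
width: 0.0505
t: 38.1
eef_pos: [0.4534, 0.242, 0.1055]
tool_rot: [-3.139, 0.008, -0.005]
contact_force: [-2.5, -1.7, 7.3]
width: 0.0504
[0.4534 0.2419 0.1055] [-3.1392  0.0076 -0.0049] 0.050687139304143376
hood 228 x [0.4289 0.4783] ymin 0.2024 fit [0.4528 0.2276] R 0.0203
sleeve 541 x [0.4312 0.4732] ymin 0.2194 fit [0.4523 0.2413] R 0.0207
```

View pics/c41.png

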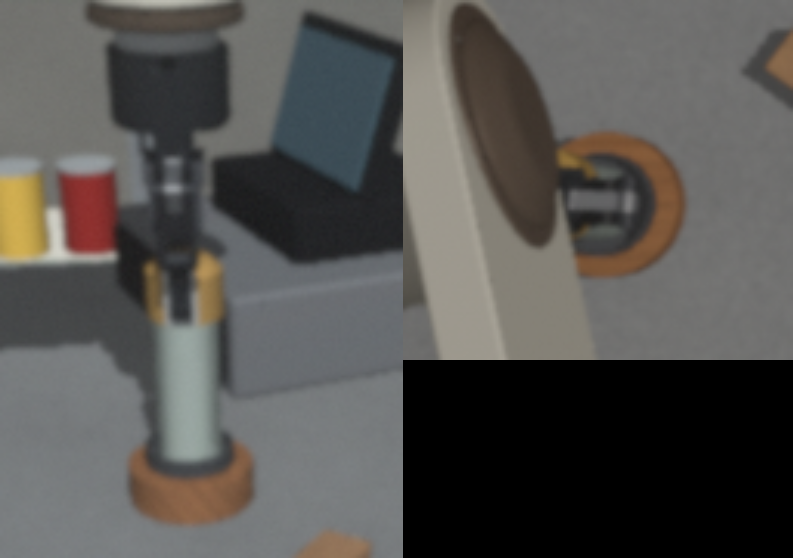

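The hood is seated: z stalled at 0.1055 (about 0.1065 predicted) with roughly 10 N, and there is no gap at crop (187,322). Relaxing and releasing.

```bash
python3 -m handwheel '[[0,-0.0013,0,-0.005,0,-0.002,46]]'; python3 -m handwheel '[[0,0,0,0,0,0.002,52],[0,0,0,0,0,0.003,55],[0,0,0,0,0,0.005,60],[0,0,0,0,0,0.005,66],[0,0,0,0,0,0.005,70],[0,0,0,0,0,0.005,70]]'; python3 look.py c42; python3 ctr.py sleeve,.07,.13,.05
```

```text
t: 38.3
eef_pos: [0.453, 0.242, 0.106]
tool_rot: [-3.139, 0.008, 0.001]
contact_force: [0.1, 0.1, -0.8]
width: 0.0509
t: 38.9
eef_pos: [0.4531, 0.2421, 0.1032]
tool_rot: [-3.139, 0.008, 0.001]
contact_force: [-0.2, 0.9, -0.1]
width: 0.0701
[0.4531 0.242  0.1031] [-3.139e+00  7.700e-03  9.000e-04] 0.06970083935700803
sleeve 538 x [0.431 0.473] ymin 0.2191 fit [0.4518 0.2413] R 0.0207
```

View pics/c42.png

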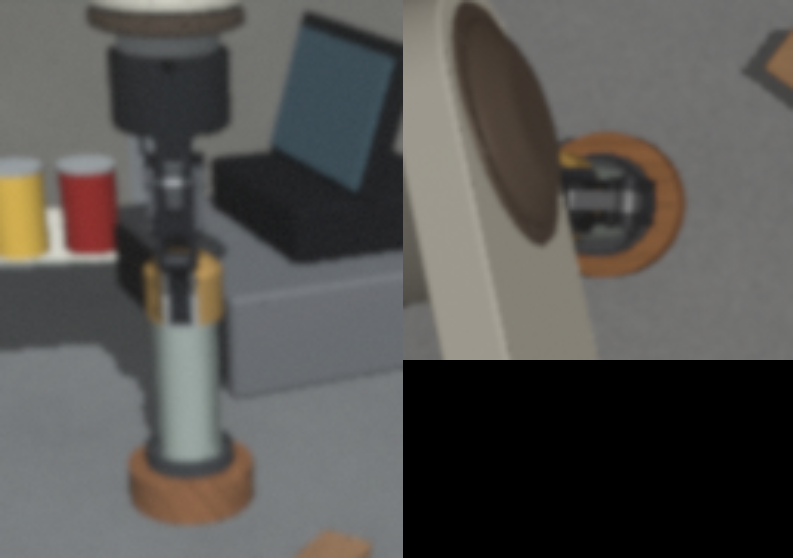

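Released. Rising straight up, then moving aside to look.

```bash
python3 -m handwheel '[[0,0,0,0,0,-0.05,70],[0,0,0,0,0,-0.15,70],[0,0,0,0,0,-0.3,70],[0,0,0,0,0,-0.3,70],[0,0,0,0,0,-0.2,70],[0,0,0,0,0,0,70]]'; python3 -m handwheel '[[0,0,0,0,0.2,0,70],[0,0,0,0,0.4,0,70],[0,0,0,0,0.4,0,70],[0,0,0,0,0.4,0,70],[0,0,0,0,0.4,0,70],[0,0,0,0,0.2,0,70],[0,0,0,0,0,0,70],[0,0,0,0,0,0,70]]'; python3 look.py c43; python3 ctr.py hood,.15,.165,.05 hoodtop,.18,.2,.05 sleeve,.06,.13,.05 stand,.005,.025,.06
python3 - <<'E'
from h import *
z=np.load('pics/last.npz'); cv2.imwrite('pics/full43.png',np.hstack([cv2.resize(z['p'],(400,300)),cv2.resize(z['q'],(400,300))])[:,:,::-1])
W=cloud('top',z['e']); W=W.reshape(-1,3)
for n,x,y,h in (('tin',.5442,-.1138,.065),('tall',.639,-.2235,.12),('carton',.5395,.1167,.02)):
    m=(np.hypot(W[:,0]-x,W[:,1]-y)<.045)&(abs(W[:,2]-h)<.005); print(n,m.sum(),W[m].mean(0).round(4) if m.any() else '')
m=(np.hypot(W[:,0]-.452,W[:,1]-.2415)<.018)&(W[:,2]>.1); print('hood top z',m.sum(),np.percentile(W[m][:,2],[10,50,90]).round(4) if m.any() else '', 'expected .180')
E
```

```text
t: 39.6
eef_pos: [0.4526, 0.2416, 0.2082]
tool_rot: [-3.139, 0.008, 0.002]
contact_force: [0.7, 0.6, -1.0]
width: 0.0701
t: 40.4
eef_pos: [0.45, 0.035, 0.2048]
tool_rot: [-3.139, 0.005, 0.005]
contact_force: [0.3, 0.4, -0.4]
width: 0.07
[0.4501 0.0357 0.2049] [-3.139e+00  2.400e-03  5.300e-03] 0.06996776094322911
hood 178 x [0.4289 0.4785] ymin 0.2157 fit [0.4533 0.2418] R 0.025
hoodtop 24 x [0.4588 0.4692] ymin 0.2274 fit [0.4607 0.2411] R 0.009
sleeve 624 x [0.4311 0.473 ] ymin 0.2193 fit [0.452  0.2413] R 0.0207
stand 326 x [0.4093 0.4933] ymin 0.1972 fit [0.4511 0.2427] R 0.0445
tin 714 [ 0.5443 -0.1138  0.0652]
tall 170 [ 0.6391 -0.2237  0.1199]
carton 0 
hood top z 406 [0.1778 0.1799 0.1821] expected .180
```

View pics/c43.png

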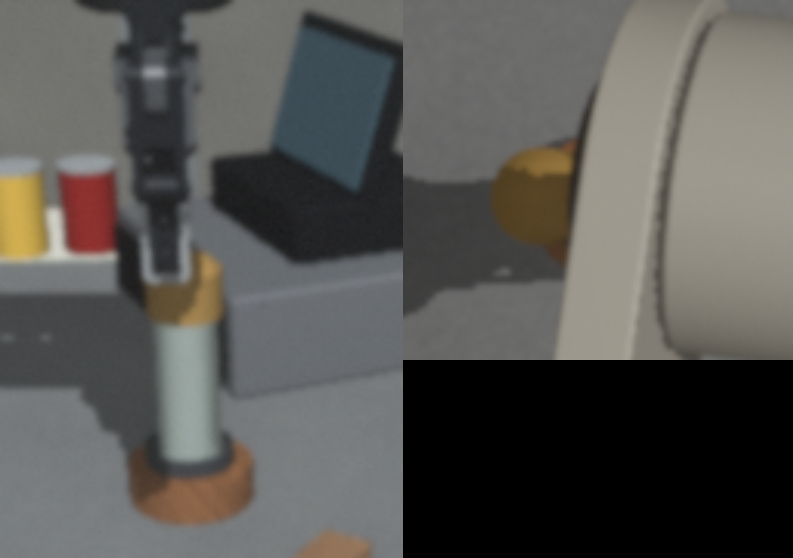

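View pics/full43.png

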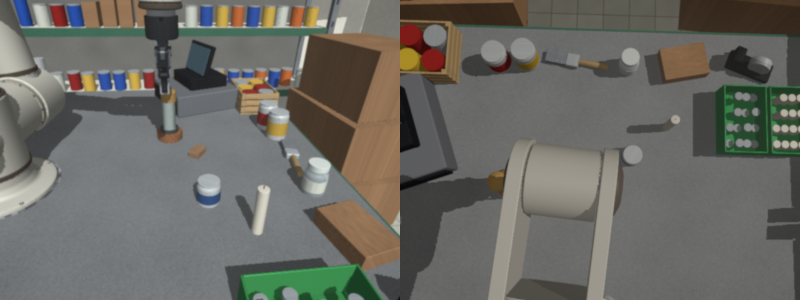

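Run:
```python
from h import *
z=np.load('pics/last.npz')
a=cv2.imread('pics/side0.png')[:,:,::-1]; b=z['p']
for n,i in(('start',a),('now',b)):
    r=i[225:265,295:340].astype(int); m=(r[...,0]-r[...,2]>25); y,x=np.nonzero(m); print(n,m.sum(),x.mean()+295,y.mean()+225)
from bench import ticket
print(ticket.hand_in())
```

```text
start 428 315.2079439252336 242.06308411214954
now 429 315.1771561771562 242.07925407925407
the job is handed in; nothing more can be done
None
```

The lantern is assembled on the stand in the order asked: dish, short candle, sleeve, hood. I handed the job in at about 40.5 s, with the arm standing clear and the gripper open.

**Last checks**
- **Sleeve:** it stands vertical inside the dish rim, with its axis at (0.452, 0.241). The stand's axis measures (0.451, 0.243).
- **Hood:** its axis measures (0.453, 0.242). Its top is at z = 0.1799, against the 0.180 that full seating requires.
- **Dish and candle:** each was within about 2 mm of centre when I placed it.
- **Objects to leave alone:** the tin, tall candle and carton show no shift from where they started. The carton was hidden from the top camera, so I checked it only in the side picture.
- **Forces:** the highest push I saw when setting a part down was about 17 N, for the sleeve. The hood peaked at about 12 N.

**What disagreed**
- The cameras put the fingertips 37–45 mm behind the reported TCP, depending on the opening. I therefore worked from the pictures and from the height at which I gripped each part.
- The arm drifted by up to 5 mm and tilted about half a degree during hold rows. I trimmed this before each placement.
- Circle fits on the held hood gave a wrong y because the finger was in the way. I used the edge extents and the TCP instead.

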